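Tip the ball bin, catch it, and scoop balls into the bowl

TASK

Lift the bin of steel mixing balls by its handle until the drop catch falls in under it, lower it on to the catch and let go, so that it stays tipped with the balls gathered in its toe. Then use the scoop, not the fingers, to take at least three of the five balls out of the toe and pour them into the bowl; no ball may end up elsewhere than bowl or bin. Stand the scoop back level on the table, and leave the jars, mug, tape and brush where they are.

Things in the scene. Friction and masses are not known exactly. Their poses are not given: they have to be found in the camera images.
- stand: Fixed plywood base plate (250 x 170 x 12 mm) of the tipping bin. Origin: centre of its underside, on the table; +x points from the bin's handle to its narrow toe. The bin's hinge line runs along y at x +90, z 30 mm. A 124 mm high steel post with the catch stands at x -110, y -111 mm.
- bin (a joint): Bin angle (rad) about the hinge under its far toe: 0 flat (start), grows as the handle end is lifted, stop at 0.75. Falls back by its weight (3 to 4 N at the handle) unless caught. Going up, a pin on its side lifts the catch bar from about 0.3 on and is past the bar's tip by 0.6, when the bar drops back under it; lowered again, the bin rests on the bar at about 0.40.
- latch (a joint): Angle (rad) of the gravity catch bar, a 76 mm steel bar pivoted at the top of the post, pointing towards the toe: 0 level on its stop (start), grows as its tip is lifted; falls back to 0 on its own.
- latch_tip (a point): Free tip of the catch bar.
- bin_handle (a point): Grip point on the axis of the bin's round wooden handle (16 mm thick, 80 long), which sticks straight out of the near wall along the bin's -x; 45 mm out from that wall, 225 mm from the hinge line and 30 mm above it in the bin's frame. Axes are the bin's: x along its floor to the toe, z out of the floor; they tip with it.
- bin_toe (a point): Inside of the toe: on the bin's inner floor, at the end wall, mid-width; 4 mm inside and 4 mm above the hinge line. Axes as the handle point's. Floor at x -172 to 0 mm. Inner width 80 mm over the last 61 mm, widening to 136 at the near end. Walls at right angles to the floor: 71 mm high inside round those last 61 mm, then 46, near wall 31; black plastic, 4 mm thick.
- scoop: Loose steel scoop, 0.18 kg: flat pan 72 long (x), 72 wide (y, 68 inside), floor 1.5 mm thick, open above and at +x; back wall 30 mm high, sides 28, stepping to 15, none on the front 27 mm. Origin: centre of the underside, z up. A flat wooden handle, 14 thick (y) by 22 mm, rises from the back, leaning backwards (-x) 30 degrees from z; its top is 183 mm up.
- scoop_grip (a point): Place to grip the scoop's handle: on its axis, 30 mm below its end; 126 mm behind and 152 mm above the scoop's origin, with the scoop's axes. Fingers close along y, pointing down, roughly along the handle.
- scoop_lip (a point): Middle of the pan's front edge, on its underside (36 mm ahead of the scoop's origin).
- bowl: Loose white ceramic bowl, 164 mm across the rim, 60 mm high, 0.45 kg. Origin: centre of its underside.
- ball0_center (a point): Centre of a polished steel ball, 16.5 mm across, 18 g; starts in the bin and rolls freely.
- ball1_center (a point): Centre of a polished steel ball, 16.5 mm across, 18 g; starts in the bin and rolls freely.
- ball2_center (a point): Centre of a polished steel ball, 16.5 mm across, 18 g; starts in the bin and rolls freely.
- ball3_center (a point): Centre of a polished steel ball, 16.5 mm across, 18 g; starts in the bin and rolls freely.
- ball4_center (a point): Centre of a polished steel ball, 16.5 mm across, 18 g; starts in the bin and rolls freely.
- mug: Bystander: terracotta mug with a handle, 80 mm across, 90 mm high. Origin: centre of its underside.
- jar_tall: Bystander: amber jar with a steel lid and paper label, 72 mm across, 100 mm high. Origin: centre of its underside.
- jar_black: Bystander: black jar, 68 mm across, 75 mm high. Origin: centre of its underside.
- tape: Bystander: roll of blue tape lying flat, 100 mm across, 25 mm high. Origin: centre of its underside.
- brush: Bystander: paint brush lying flat, 190 mm long; handle to its own -x. Origin: underside, about mid-length.
- jar_small: Bystander: glass jar with a white lid, 60 mm across, 60 mm high. Origin: centre of its underside.
Not all that is in view belongs to the job. Leave any yellow look-alike of the bowl alone.

How it is judged:
By the outcome, as a careful person would: the job done as asked, in the order asked, and still so for the second after the job is handed in, with the robot touching nothing.
It also fails if it takes over 72 s, if anything falls off the work surface, if the arm or the gripper's body presses on something with over 40 N, if the wrist force passes 120 N, or if a joint passes its speed limit or range.

ROBOT

A 6-joint arm with a two-finger parallel gripper is mounted at the origin on the work surface. World frame = base frame: x ahead of the robot, y to its left, z up, the work surface at z = 0. Lengths are in m, angles in rad, forces in N, time in s.
With the tool pointing down it reaches from about 0.25 to 0.775 m from the base axis. Payload 4 kg.
Tool frame: the origin (TCP) lies between the finger pads; the fingertips stand 11 mm ahead of it and the grasp point (between the pads) lies 8 mm behind it (manip.finger_overhang is the distance from the TCP to the fingertips, in m); z points along the fingers, y is the line along which they close (so a half turn about z gives the same grasp; the last joint's range is limited). The gripper opens to 85 mm and grips with 20 to 120 N. Pads are 22 mm wide; open, the fingers measure 114 mm over their backs; the gripper's body (76 mm by 85 mm) begins 54 mm behind the grasp point. The pads swing forward as they close: fully open they stand 13 mm farther back than shut.
Start: joints at [1.046, 0.087, 1.371, -0, 1.684, -0.103], TCP at [0.225, 0.502, 0.242] pointing down, gripper open.
Joint ranges: [-3.1, 3.1], [-0.76, 2.03], [0.27, 2.55], [-1.08, 4.22], [0.17, 2.65], [-2.57, 2.57]. Speed limits (rad/s): [2.79, 2.79, 3.14, 3.14, 3.14, 3.14].

INTERFACE

Orientations are given as a rotation vector (axis times angle).
In Python, from station import manip gives the robot as it stands.
- The arm moves only by the tool move_arm, never from a script. Its argument "deltas" is text: rows parted by semicolons, each of 6 numbers parted by spaces: the shift along the tool's x, y, z as a fraction of full scale, then the turn, a rotation vector about the tool's x, y, z as a fraction of full scale. In form: tx ty tz rx ry rz; .... A call has 1 to 5 rows; each row is the pose to reach, as a shift and turn from the pose commanded when the call began, along the tool's axes at that moment; what a row does not reach only later rows make up. Full scale, the value 1, is 0.15 m for a shift and 30 degrees for a turn. A row lasts 1/12 s, in which the tool goes at most 41.7 mm and 7.16 degrees, less where a joint would pass 70% of its speed; a pose out of reach is approached as far as the arm can. A call with a number of a shift or a turn outside -1 to 1 is refused whole. A call with a gripper value outside its range is refused whole. "hand" is the gripper's target within -1 to 1 (fully open at 1, half-way at 0, shut at -1), set as the call begins (left out, the last holds). The fingers move at their own pace and stop on an object; the grip force is fixed at half the most. Time passes only in rows, so rows that repeat a pose let the fingers close. It gives the time, the measured TCP pose, the force, the opening and the grip force at its end, in the units of the state.
- manip.state(): the state, without advancing time (a new reading comes with each control period).
- manip.grab_frame(name): name is "scene" or "top" or "wrist"; returns the picture (480x640x3 uint8, red, green, blue); there is no depth.
- manip.get_calibration(name): a dict with "mtx" (3x3 intrinsics, pixels), "k1" (the pictures are not rectified: a ray, as slopes to the right and down, at radius r is drawn at 1 + k1 r^2 times it, then the intrinsics apply), "R" (3x3) and "t" (3): a world point X has camera coordinates R X + t; the wrist camera has in their place "mount" (4x4, takes a point from camera to tool coordinates, whose origin is the TCP and whose axes are the flange's). Camera axes: x right, y down, z forward; pixel columns grow to the right and rows downward; lengths in m; the calibration is good to about 2 mm. A picture is of the moment at which its call begins: read the wrist's pose just before it. get_calibration takes no time and is no camera call.
- manip.hand_in(): hands the job in; it is judged then, once.
Trained networks look in the newest picture that a camera, given by its name, has taken for a name from the list of things; names that differ only in an ending like _2 or _b are one class to them, and where a whole thing is asked for, a point or a joint stands for the part that bears it (a point fixed in the world has none). Each returns a list of dicts, best first, with "conf" (0 to 1); they miss things now and then, are a little off and sometimes report something else, mostly with a low value. They report only what shows in the picture. A call takes as long as a camera call. They do not tell look-alikes from the thing itself.
- manip.cut_out(camera, thing): "mask" (480x640 bool, what is visible of it) and "centre" ([column, row] in pixels, amid what is visible of it).
The state is a dict: "t": time; "joint_positions": joint angles; "qd": joint speeds; "joint_efforts": joint torques, N m; "tool_pos": TCP position; "eef_rot": TCP orientation; "force": force on the tool from outside, world axes, zero at the start; "torque": the same for the moment, N m; "grip_width": finger opening in m; "finger_force": force on a finger pad.
Only numpy, scipy, OpenCV 4.12 (cv2) and the standard library are available. Lean on these libraries where they do the work, as an engineer would, in place of code of your own. Each camera call takes 0.05 s, during which the arm holds its last target. There are 200 camera calls.

## Working session

There is one attempt and no reset: what is moved stays moved. The work goes in short steps, Python scripts to look and compute and a tool call to move; the robot and the scene stay as the last step left them, time stands still between calls to the robot, and variables do not carry over. Pictures are saved under pics/ and viewed, at most 10 in all, crops included, and the job is handed in when it is done.

Besides the shell and the picture viewer there is one more tool, called after "Call:" as name(argument=value, ...) on one line, values as JSON. move_arm: Moves the arm, as the interface text tells. Its arguments: {"type":"object","properties":{"deltas":{"type":"string"},"hand":{"type":"number"}},"required":["deltas"]}

```bash
mkdir -p pics; ls
python3 - <<'E'
from station import manip
import cv2,numpy as np
s=manip.state();print(s)
for c in("scene","top"):
    im=manip.grab_frame(c);cv2.imwrite(f"pics/{c}0.png",im[:,:,::-1])
    k=manip.get_calibration(c);print(c,k)
print(manip.get_calibration("wrist"))
E
```

```text
pics
{'t': 0.0, 'joint_positions': array([ 1.04593190e+00,  8.79756703e-02,  1.37225928e+00,  5.85680891e-07,
        1.68357410e+00, -1.03113980e-01]), 'qd': array([-0.00124734,  0.00015646,  0.0009733 , -0.00144497, -0.00168464,
        0.00091683]), 'joint_efforts': array([-6.25149733e-04, -3.51876819e+01, -3.13261628e+01, -2.69687571e-04,
        1.12343190e-02,  1.01819577e-06]), 'tool_pos': array([0.22492452, 0.50139732, 0.24112523]), 'eef_rot': array([-0.65744116, -3.07132877,  0.00331029]), 'force': array([-0.40193167, -0.50951092, -0.27130229]), 'torque': array([0.0023581 , 0.01913659, 0.04530512]), 'finger_force': 0.0, 'grip_width': 0.08538350778535912}
scene {'mtx': array([[493.37173219,   0.        , 309.55007901],
       [  0.        , 493.37173219, 233.85151508],
       [  0.        ,   0.        ,   1.        ]]), 'k1': 0.02169121640062414, 'R': array([[-0.55956559,  0.82870637,  0.01149369],
       [ 0.70093414,  0.48059924, -0.52698739],
       [-0.44224167, -0.28682769, -0.84979538]]), 't': array([ 0.41878383, -0.26520246,  1.38720291])}
top {'mtx': array([[581.4018
[... 213 characters left out ...]
22333],
       [-0.99680606, -0.00396632, -0.07976175],
       [ 0.07979774, -0.00993857, -0.99676153]]), 't': array([-0.15082485,  0.55587464,  1.38595174])}
{'mtx': array([[370.08711257,   0.        , 313.77689278],
       [  0.        , 370.08711257, 241.54952164],
       [  0.        ,   0.        ,   1.        ]]), 'k1': -0.07154227415203628, 'mount': array([[-1.01767059e-03, -9.65154861e-01, -2.61677393e-01,
         6.49229068e-02],
       [ 9.99999196e-01, -1.18014201e-03,  4.63739059e-04,
        -8.88848679e-04],
       [-7.56396491e-04, -2.61676711e-01,  9.65155286e-01,
        -1.31954812e-01],
       [ 0.00000000e+00,  0.00000000e+00,  0.00000000e+00,
         1.00000000e+00]])}
```

View pics/scene0.png

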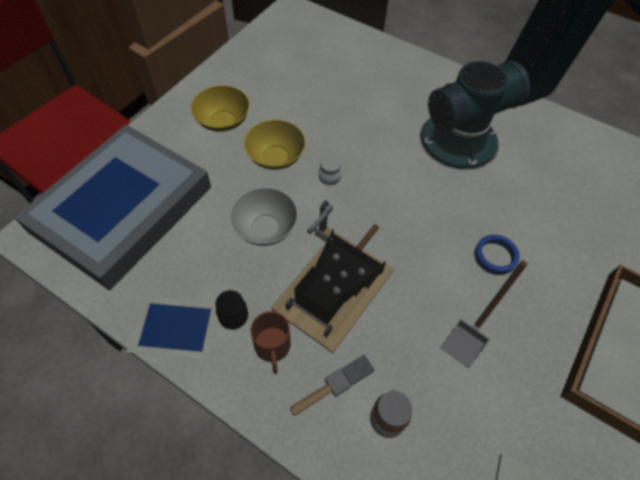

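View pics/top0.png

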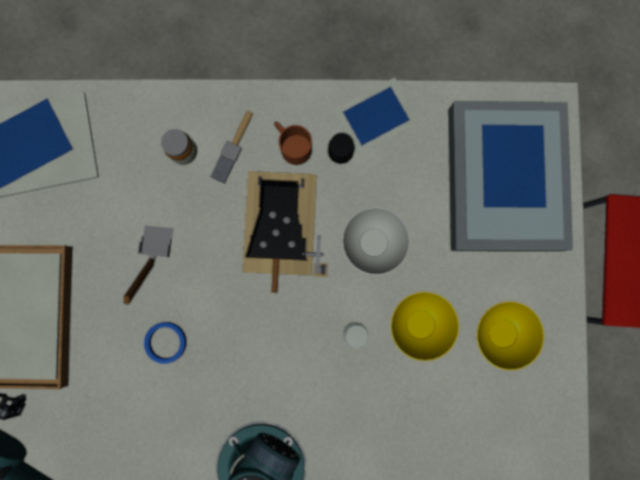

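```bash
cat > h.py <<'E'
from station import manip
import cv2,numpy as np
from scipy.optimize import minimize
from scipy.spatial.transform import Rotation as Ro
K={c:manip.get_calibration(c) for c in("scene","top","wrist")}
def ext(c,st=None):
    k=K[c]
    if c!="wrist": return k["R"],k["t"]
    T=np.eye(4);T[:3,:3]=Ro.from_rotvec(st["eef_rot"]).as_matrix();T[:3,3]=st["tool_pos"]
    M=np.linalg.inv(T@k["mount"]);return M[:3,:3],M[:3,3]
def proj(c,P,st=None):
    R,t=ext(c,st);q=np.atleast_2d(P)@R.T+t;s=q[:,:2]/q[:,2:]
    s=s*(1+K[c]["k1"]*(s**2).sum(1,keepdims=True));m=K[c]["mtx"]
    return s*[m[0,0],m[1,1]]+m[:2,2]
def onz(c,px,z,st=None):
    "pixels -> world at height z"
    R,t=ext(c,st);m=K[c]["mtx"];d=(np.atleast_2d(px)-m[:2,2])/[m[0,0],m[1,1]];s=d.copy()
    for _ in range(9): s=d/(1+K[c]["k1"]*(s**2).sum(1,keepdims=True))
    v=np.c_[s,np.ones(len(s))]@R;o=-R.T@t
    return o+v*((z-o[2])/v[:,2])[:,None]
def box(x0,x1,y0,y1,z0,z1): return np.array([[x,y,z] for x in(x0,x1) for y in(y0,y1) for z in(z0,z1)],float)/1000
def rz(a): return Ro.from_euler('z',a).as_matrix()
def sil(c,parts,x,y,a):
    im=np.zeros((480,640),np.uint8)
    for p in parts:
        u=proj(c,p@rz(a).T+[x,y,0]);h=cv2.convexHull((u*16).astype(np.int32));cv2.fillConvexPoly(im,h,1,shift=4)
    return im>0
def fit(masks,parts,x0):
    def cost(v):
        s=0
        for c,m in masks.items():
            r=sil(c,parts,v[0],v[1],v[2]);s-=(r&m).sum()/(r|m).sum()
        return s/len(masks)
    x0=np.array(x0);S=np.vstack([x0]+[x0+np.eye(3)[i]*[.015,.015,.15] for i in range(3)])
    r=minimize(cost,x0,method="Nelder-Mead",options=dict(initial_simplex=S,xatol=1e-4,fatol=1e-5));return r.x,-r.fun
SCOOP=[box(-36,36,-36,36,0,1.5),box(-36,-34,-36,36,0,30),box(-36,-10,-36,-34,0,28),box(-36,-10,34,36,0,28),box(-10,9,-36,-34,0,15),box(-10,9,34,36,0,15),
 np.array([[x,y,z] for (bx,bz) in((-46,10),(-138,172)) for x,z in((bx-9.5,bz-5.5),(bx+9.5,bz+5.5)) for y in(-7,7)])/1000]
STAND=[box(-125,125,-85,85,0,12)]
E
python3 - <<'E'
from h import *
G={}
for c in("top","scene"):
    manip.grab_frame(c)
    for n in("stand","scoop","bowl","bin","latch","mug","jar_small","tape"):
        r=manip.cut_out(c,n)
        for d in r[:3]: print(c,n,round(d["conf"],2),np.round(d["centre"]),d["mask"].sum(), onz(c,d["centre"],.0)[0].round(3))
        if r: G[c,n]=np.array(r[0]["mask"])
import pickle;pickle.dump(G,open("G.pkl","wb"))
E
```

```text
top stand 0.64 [279. 226.] 7534 [ 0.578 -0.041  0.   ]
top scoop 0.9 [148. 248.] 1366 [0.523 0.281 0.   ]
top bowl 0.95 [509. 336.] 3749 [ 0.311 -0.606  0.   ]
top bowl 0.68 [424. 326.] 3815 [ 0.334 -0.395  0.   ]
top bowl 0.56 [376. 240.] 3669 [ 0.546 -0.281  0.   ]
top bin 0.79 [278. 228.] 4001 [ 0.574 -0.038  0.   ]
top latch 0.51 [318. 255.] 141 [ 0.509 -0.137  0.   ]
top mug 0.86 [295. 144.] 1203 [ 0.785 -0.078  0.   ]
top jar_small 0.7 [354. 337.] 523 [ 0.308 -0.224  0.   ]
top tape 0.87 [155. 343.] 842 [0.293 0.259 0.   ]
scene stand 0.9 [331. 288.] 8303 [ 0.589 -0.048  0.   ]
scene stand 0.71 [319. 219.] 228 [ 0.446 -0.175  0.   ]
scene scoop 0.59 [472. 335.] 1965 [0.51  0.269 0.   ]
scene bowl 0.93 [274. 143.] 2404 [ 0.305 -0.419  0.   ]
scene bowl 0.74 [266. 214.] 3100 [ 0.509 -0.294  0.   ]
scene bowl 0.61 [219. 110.] 2154 [ 0.294 -0.626  0.   ]
scene bin 0.86 [334. 276.] 4423 [ 0.56  -0.057  0.   ]
scene bin 0.23 [338. 380.] 1516 [0.758 0.079 0.   ]
scene latch 0.74 [320. 219.] 207 [ 0.443 -0.174  0.   ]
scene mug 0.68 [268. 340.] 1774 [ 0.771 -0.092  0.   ]
scene jar_small 0.78 [332. 172.] 584 [ 0.301 -0.229  0.   ]
scene jar_small 0.71 [332. 289.] 8096 [ 0.591 -0.045  0.   ]
scene tape 0.69 [470. 338.] 1935 [0.518 0.268 0.   ]
scene tape 0.66 [500. 246.] 999 [0.261 0.23  0.   ]
scene tape 0.16 [334. 290.] 28 [ 0.59  -0.039  0.   ]
```

```bash
cat >> h.py <<'E'
STFULL=STAND+[box(25,90,-44,44,26,105),np.r_[box(-14,25,-68,68,26,80)*0+box(25,26,-44,44,26,80),box(-60,-59,-62,62,26,80)],box(-90,-60,-72,72,26,65),box(-170,-88,-8,8,52,68),box(-116,-104,-117,-105,12,124),box(-110,-34,-116,-106,118,128)]
E
python3 - <<'E'
from h import *
import pickle
G=pickle.load(open("G.pkl","rb"))
for c in("top","scene"):
    M={c:G[c,"scoop"]}; 
    b=max((fit(M,SCOOP,[.54,.26,a]) for a in(.0,-.5,-.9)),key=lambda r:r[1]); print("scoop",c,b)
    m=G[c,"stand"]|G[c,"bin"]|G[c,"latch"]
    G[c,"U"]=m
    b=fit({c:m},STFULL,[.585,-.045,0.]);print("stand",c,b)
sc=max((fit({c:G[c,"scoop"] for c in("top","scene")},SCOOP,[.54,.26,a]) for a in(0,-.5,-.9)),key=lambda r:r[1]);st=fit({c:G[c,"U"] for c in("top","scene")},STFULL,[.585,-.045,0.]);print(sc,st)
# bowl
bp=[np.array([[.082*np.cos(a),.082*np.sin(a),.06] for a in np.linspace(0,6.28,40)]+[[.035*np.cos(a),.035*np.sin(a),0] for a in np.linspace(0,6.28,40)])]
M={}
for c,k in(("top",2),("scene",1)):
    r=manip.cut_out(c,"bowl")
    for d in r: 
        u=np.array(d["centre"]); 
        if np.hypot(*(u-(np.array([376,240]) if c=="top" else [266,214])))<15: M[c]=np.array(d["mask"])
for c in M: print(c,fit({c:M[c]},bp,[.53,-.28,0]))
bw=fit(M,bp,[.53,-.28,0]);print(bw)
ims=[]
import pickle
for c,(x,y,w,h) in(("top",(90,150,330,180)),("scene",(220,160,330,210))):
    im=manip.grab_frame(c)[:,:,::-1].copy()
    for p,v in((SCOOP,sc[0]),(STFULL,st[0]),(bp,bw[0])):
        cs,_=cv2.findContours(sil(c,p,*v).astype(np.uint8),0,2);cv2.drawContours(im,cs,-1,(0,0,255),1)
    ims.append(cv2.resize(im[y:y+h,x:x+w],None,fx=2.2,fy=2.2,interpolation=2)[:390])
cv2.imwrite("pics/fit.png",cv2.resize(np.vstack(ims),(600,600)if 0 else (560,590)))
E
```

```text
scoop top (array([ 0.53916943,  0.26106182, -0.09963678]), np.float64(0.8769329896907216))
stand top (array([ 0.58571257, -0.04314159, -0.03327284]), np.float64(0.9119014704034184))
scoop scene (array([ 0.54272741,  0.26199519, -0.09909028]), np.float64(0.9321136254212807))
stand scene (array([ 0.58820091, -0.04085814, -0.04717847]), np.float64(0.9089352961314618))
(array([ 0.53960711,  0.26208779, -0.10126606]), np.float64(0.8883995618951332)) (array([ 0.5877862 , -0.0419697 , -0.04144428]), np.float64(0.9054536489237683))
top (array([ 0.53919839, -0.27308692,  0.04898668]), np.float64(0.9529870129870129))
scene (array([ 0.54297429, -0.27158608,  0.01993751]), np.float64(0.9612742036227357))
(array([ 0.54183614, -0.27089807,  0.03816948]), np.float64(0.9488190332131823))
```

View pics/fit.png

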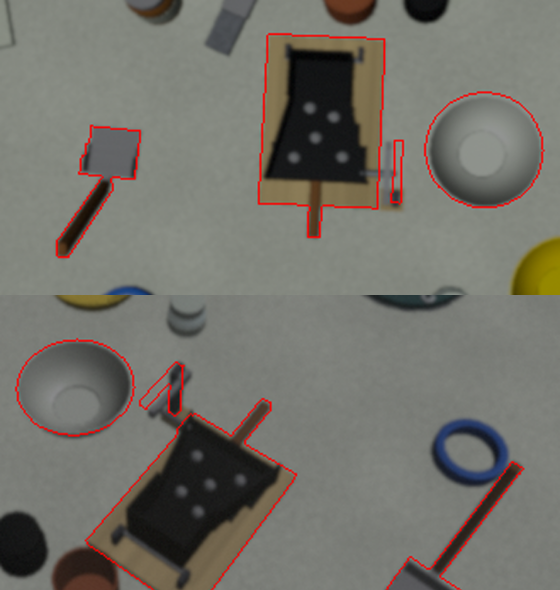

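```bash
cat >> h.py <<'E'
ST=np.array([.5875,-.0420]);STY=-.0414;SC=np.array([.5400,.2620]);SCY=-.100
def pose(g,yaw,phi):
    "grasp point, yaw, forward tilt of the fingers -> TCP pose"
    s,c=np.sin(phi),np.cos(phi);R=rz(yaw)@np.array([[-c,0,s],[0,1,0],[-s,0,-c]])
    return np.array(g)+.008*R[:,2],R
def loc(o,yaw,p): return rz(yaw)@np.array(p)+[o[0],o[1],0]
def handle(th,phi0=.3,back=0):
    p=loc(ST,STY,[.09-.225*np.cos(th)+.03*np.sin(th),0,.03+.225*np.sin(th)+.03*np.cos(th)])
    t,R=pose(p,STY,phi0-th);return t-back*R[:,2],R
def cur():
    s=manip.state();return s["tool_pos"]+[0,0,.001],Ro.from_rotvec(s["eef_rot"]).as_matrix()
def rel(a,b):
    return a[1].T@(b[0]-a[0])/.15,Ro.from_matrix(a[1].T@b[1]).as_rotvec()/np.radians(30)
def plan(wps,rows=5,start=None):
    a=start or cur()
    for b in wps:
        d,r=rel(a,b);n=int(np.ceil(max(np.linalg.norm(d)/1.,np.linalg.norm(r)/1.,.01)))
        w=Ro.from_matrix(a[1].T@b[1]).as_rotvec();a0=a
        for i in range(n):
            e=(a0[0]+(b[0]-a0[0])*(i+1)/n,a0[1]@Ro.from_rotvec(w*(i+1)/n).as_matrix())
            d,r=rel(a,e)
            print("; ".join(" ".join("%.3f"%v for v in np.r_[d,r]*k/rows) for k in range(1,rows+1)),"  ->",e[0].round(3))
            a=e
        print("-")
def report():
    s=manip.state();print(round(s["t"],2),s["tool_pos"].round(4),s["eef_rot"].round(3),s["force"].round(1),round(s["grip_width"],4),round(s["finger_force"],1),s["joint_positions"].round(2))
E
python3 - <<'E'
from h import *
plan([handle(0,.3,.09),handle(0,.3)],rows=4)
E
```

```text
-0.169 -0.170 0.044 -0.007 -0.035 -0.045; -0.338 -0.339 0.087 -0.014 -0.071 -0.090; -0.507 -0.509 0.131 -0.020 -0.106 -0.135; -0.676 -0.678 0.175 -0.027 -0.141 -0.180   -> [0.276 0.367 0.217]
-0.149 -0.185 0.053 -0.007 -0.035 -0.045; -0.297 -0.370 0.106 -0.014 -0.071 -0.090; -0.446 -0.556 0.159 -0.020 -0.106 -0.135; -0.594 -0.741 0.212 -0.027 -0.141 -0.180   -> [0.327 0.233 0.191]
-0.126 -0.199 0.060 -0.007 -0.035 -0.045; -0.252 -0.398 0.121 -0.014 -0.071 -0.090; -0.379 -0.597 0.181 -0.020 -0.106 -0.135; -0.505 -0.796 0.242 -0.027 -0.141 -0.180   -> [0.378 0.099 0.165]
-0.102 -0.211 0.066 -0.007 -0.035 -0.045; -0.204 -0.421 0.132 -0.014 -0.071 -0.090; -0.306 -0.632 0.198 -0.020 -0.106 -0.135; -0.408 -0.843 0.264 -0.027 -0.141 -0.180   -> [ 0.428 -0.035  0.138]
-
-0.000 0.000 0.150 -0.000 -0.000 -0.000; -0.000 0.000 0.300 -0.000 -0.000 -0.000; -0.000 0.000 0.450 -0.000 -0.000 -0.000; -0.000 0.000 0.600 -0.000 -0.000 -0.000   -> [ 0.455 -0.037  0.052]
-
```

Run:
```python
from h import *
a=handle(0,.3,.09)
m=(np.array([.33,.20,.27]),pose([0,0,0],STY,.1)[1])
plan([m,a],rows=4)
```

```text
-0.122 -0.129 -0.015 -0.003 -0.016 -0.061; -0.244 -0.258 -0.030 -0.006 -0.031 -0.121; -0.365 -0.387 -0.044 -0.009 -0.047 -0.182; -0.487 -0.516 -0.059 -0.012 -0.063 -0.242   -> [0.26  0.401 0.252]
-0.105 -0.143 -0.012 -0.003 -0.016 -0.061; -0.210 -0.287 -0.024 -0.006 -0.031 -0.121; -0.315 -0.430 -0.036 -0.009 -0.047 -0.182; -0.420 -0.574 -0.048 -0.012 -0.063 -0.242   -> [0.295 0.301 0.261]
-0.086 -0.155 -0.010 -0.003 -0.016 -0.061; -0.173 -0.311 -0.019 -0.006 -0.031 -0.121; -0.259 -0.466 -0.029 -0.009 -0.047 -0.182; -0.345 -0.622 -0.039 -0.012 -0.063 -0.242   -> [0.33 0.2  0.27]
-
-0.079 -0.193 0.118 0.000 -0.048 0.000; -0.157 -0.385 0.236 0.000 -0.095 0.000; -0.236 -0.578 0.354 0.000 -0.143 0.000; -0.315 -0.770 0.473 0.000 -0.191 0.000   -> [0.379 0.082 0.204]
-0.066 -0.193 0.125 0.000 -0.048 0.000; -0.133 -0.385 0.251 0.000 -0.095 0.000; -0.199 -0.578 0.376 0.000 -0.143 0.000; -0.266 -0.770 0.502 0.000 -0.191 0.000   -> [ 0.428 -0.035  0.138]
-
```

Call:
move_arm(deltas="-.244 -.258 -.03 -.006 -.031 -.121; -.487 -.516 -.059 -.012 -.063 -.242; -.487 -.516 -.059 -.012 -.063 -.242; -.487 -.516 -.059 -.012 -.063 -.242", hand=1)

```text
t: 1.53
tool_pos: [0.2613, 0.3983, 0.2523]
eef_rot: [0.462, 3.071, -0.001]
force: [0.5, -0.2, 0.6]
grip_width: 0.0856
finger_force: 0.0
```

Call:
move_arm(deltas="-.21 -.287 -.024 -.006 -.031 -.121; -.42 -.574 -.048 -.012 -.063 -.242; -.42 -.574 -.048 -.012 -.063 -.242; -.42 -.574 -.048 -.012 -.063 -.242")

```text
t: 1.87
tool_pos: [0.2962, 0.2981, 0.2612]
eef_rot: [0.265, 3.061, -0.002]
force: [-0.5, 0.4, -0.1]
grip_width: 0.0855
finger_force: 0.0
```

Call:
move_arm(deltas="-.173 -.311 -.019 -.006 -.031 -.121; -.345 -.622 -.039 -.012 -.063 -.242; -.345 -.622 -.039 -.012 -.063 -.242; -.345 -.622 -.039 -.012 -.063 -.242")

```text
t: 2.2
tool_pos: [0.3312, 0.1978, 0.2699]
eef_rot: [0.071, 3.038, -0.004]
force: [-0.1, 0.5, -0.7]
grip_width: 0.0856
finger_force: 0.0
```

Call:
move_arm(deltas="-.157 -.385 .236 0 -.095 0; -.315 -.77 .473 0 -.191 0; -.315 -.77 .473 0 -.191 0; -.315 -.77 .473 0 -.191 0")

```text
t: 2.53
tool_pos: [0.3788, 0.0807, 0.2004]
eef_rot: [0.064, 2.944, -0.008]
force: [-0.6, 1.5, -0.6]
grip_width: 0.0849
finger_force: 0.0
```

Call:
move_arm(deltas="-.133 -.385 .251 0 -.095 0; -.266 -.77 .502 0 -.191 0; -.266 -.77 .502 0 -.191 0; -.266 -.77 .502 0 -.191 0; -.266 -.77 .502 0 -.191 0")

```text
t: 2.95
tool_pos: [0.4281, -0.0368, 0.1343]
eef_rot: [0.066, 2.846, -0.008]
force: [-0.5, 1.0, 0.9]
grip_width: 0.0853
finger_force: 0.0
```

Run:
```python
from h import *
s=manip.state();im=manip.grab_frame("wrist")[:,:,::-1].copy()
for x in (-.095,-.135,-.168):
    u=proj("wrist",loc(ST,STY,[x,0,.06]),s)[0];print(u);cv2.circle(im,tuple(int(v) for v in u),3,(0,0,255),1)
for p in([-.125,-.085,.012],[-.125,.085,.012],[.125,-.085,.012],[.125,.085,.012],[.088,.04,.105],[.088,-.04,.105]):
    u=proj("wrist",loc(ST,STY,p),s)[0];cv2.circle(im,tuple(int(v) for v in u),3,(0,255,0),1)
cv2.imwrite("pics/w1.png",im)
plan([handle(0)],rows=4)
```

```text
[318.11404294 308.26328084]
[318.16202516 257.90648811]
[318.19786033 208.28313884]
-0.001 -0.000 0.147 0.001 -0.002 -0.002; -0.003 -0.001 0.295 0.001 -0.003 -0.003; -0.004 -0.001 0.442 0.002 -0.005 -0.005; -0.006 -0.001 0.590 0.002 -0.007 -0.007   -> [ 0.455 -0.037  0.052]
-
```

View pics/w1.png

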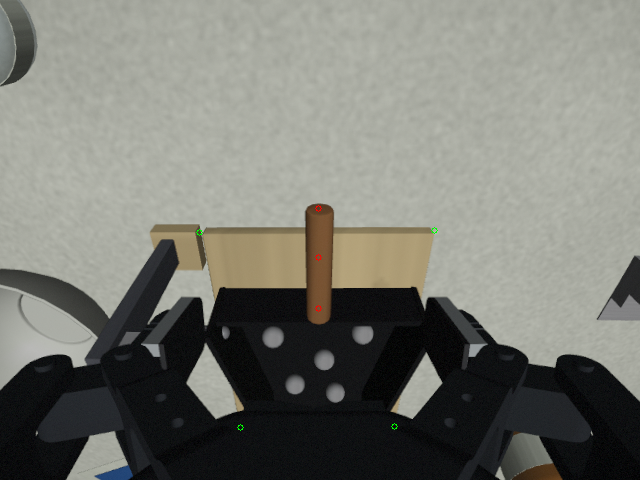

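Call:
move_arm(deltas="0 0 .2 0 0 0; 0 0 .4 0 0 0; 0 0 .59 0 0 0; 0 0 .59 0 0 0")

```text
t: 3.33
tool_pos: [0.4521, -0.0335, 0.0477]
eef_rot: [0.056, 2.851, -0.004]
force: [-1.7, -0.2, -0.8]
grip_width: 0.0854
finger_force: 0.0
```

Call:
move_arm(deltas="0 0 0 0 0 0; 0 0 0 0 0 0; 0 0 0 0 0 0; 0 0 0 0 0 0; 0 0 0 0 0 0", hand=-1)

```text
t: 3.75
tool_pos: [0.4557, -0.0364, 0.0547]
eef_rot: [0.058, 2.837, -0.01]
force: [-0.6, -0.4, -0.3]
grip_width: 0.0258
finger_force: 0.0
```

Call:
move_arm(deltas="0 0 0 0 0 0; 0 0 0 0 0 0; 0 0 0 0 0 0")

```text
t: 4.0
tool_pos: [0.4554, -0.035, 0.0545]
eef_rot: [0.06, 2.838, -0.004]
force: [-3.5, 5.4, 6.3]
grip_width: 0.0142
finger_force: 58.3
```

Run:
```python
from h import *
report();print(handle(0)[0])
plan([handle(t) for t in(.17,.34,.51,.67,.5,.385)],rows=5,start=handle(0))
```

```text
4.0 [ 0.4554 -0.035   0.0545] [ 0.06   2.838 -0.004] [-3.5  5.4  6.3] 0.0142 58.3 [-0.24 -0.21  2.06  0.08  0.99 -1.81]
[ 0.45497781 -0.03651044  0.05235731]
-0.024 0.000 -0.045 0.000 0.065 0.000; -0.047 0.000 -0.090 0.000 0.130 0.000; -0.071 0.000 -0.134 0.000 0.195 0.000; -0.094 0.000 -0.179 0.000 0.260 0.000; -0.118 0.000 -0.224 0.000 0.325 0.000   -> [ 0.462 -0.037  0.09 ]
-
-0.024 0.000 -0.045 0.000 0.065 0.000; -0.047 0.000 -0.090 0.000 0.130 0.000; -0.071 0.000 -0.134 0.000 0.195 0.000; -0.094 0.000 -0.179 0.000 0.260 0.000; -0.118 0.000 -0.224 0.000 0.325 0.000   -> [ 0.475 -0.037  0.125]
-
-0.024 0.000 -0.045 0.000 0.065 0.000; -0.047 0.000 -0.090 0.000 0.130 0.000; -0.071 0.000 -0.134 0.000 0.195 0.000; -0.094 0.000 -0.179 0.000 0.260 0.000; -0.118 0.000 -0.224 0.000 0.325 0.000   -> [ 0.494 -0.038  0.158]
-
-0.022 -0.000 -0.042 0.000 0.061 0.000; -0.044 -0.000 -0.085 0.000 0.122 0.000; -0.066 -0.000 -0.127 0.000 0.183 0.000; -0.088 -0.000 -0.169 0.000 0.244 0.000; -0.110 -0.000 -0.211 0.000 0.306 0.000   -> [ 0.517 -0.039  0.186]
-
0.016 -0.000 0.048 -0.000 -0.065 -0.000; 0.031 -0.000 0.096 -0.000 -0.130 -0.000; 0.047 -0.000 0.144 -0.000 -0.195 -0.000; 0.063 -0.000 0.193 -0.000 -0.260 -0.000; 0.078 -0.000 0.241 -0.000 -0.325 -0.000   -> [ 0.493 -0.038  0.156]
-
0.012 -0.000 0.032 -0.000 -0.044 -0.000; 0.023 -0.000 0.065 -0.000 -0.088 -0.000; 0.035 -0.000 0.097 -0.000 -0.132 -0.000; 0.046 -0.000 0.129 -0.000 -0.176 -0.000; 0.058 -0.000 0.161 -0.000 -0.220 -0.000   -> [ 0.48  -0.038  0.134]
-
```

Call:
move_arm(deltas="-.024 0 -.045 0 .065 0; -.047 0 -.09 0 .13 0; -.071 0 -.134 0 .195 0; -.094 0 -.179 0 .26 0; -.118 0 -.224 0 .325 0")

```text
t: 4.42
tool_pos: [0.4623, -0.0353, 0.0906]
eef_rot: [0.063, 3.01, 0.001]
force: [4.5, 3.6, -3.9]
grip_width: 0.0139
finger_force: 59.1
```

Call:
move_arm(deltas="-.024 0 -.045 0 .065 0; -.047 0 -.09 0 .13 0; -.071 0 -.134 0 .195 0; -.094 0 -.179 0 .26 0; -.118 0 -.224 0 .325 0")

```text
t: 4.83
tool_pos: [0.4754, -0.0359, 0.1258]
eef_rot: [-0.065, -3.101, -0.006]
force: [3.7, 3.7, -4.2]
grip_width: 0.014
finger_force: 59.1
```

Call:
move_arm(deltas="-.024 0 -.045 0 .065 0; -.047 0 -.09 0 .13 0; -.071 0 -.134 0 .195 0; -.094 0 -.179 0 .26 0; -.118 0 -.224 0 .325 0")

```text
t: 5.25
tool_pos: [0.4944, -0.0368, 0.1586]
eef_rot: [-0.06, -2.93, -0.011]
force: [2.7, 2.9, -3.8]
grip_width: 0.0139
finger_force: 59.2
```

Call:
move_arm(deltas="-.022 0 -.042 0 .061 0; -.044 0 -.085 0 .122 0; -.066 0 -.127 0 .183 0; -.088 0 -.169 0 .244 0; -.11 0 -.211 0 .306 0")

```text
t: 5.67
tool_pos: [0.517, -0.0378, 0.1863]
eef_rot: [-0.056, -2.77, -0.014]
force: [0.7, 4.2, -3.0]
grip_width: 0.0143
finger_force: 59.3
```

Call:
move_arm(deltas="0 0 0 0 0 0; 0 0 0 0 0 0; 0 0 0 0 0 0")

```text
t: 5.92
tool_pos: [0.5166, -0.0378, 0.1857]
eef_rot: [-0.056, -2.772, -0.014]
force: [-0.1, 5.7, -1.3]
grip_width: 0.0139
finger_force: 59.4
```

Run:
```python
from h import *
report();print(handle(.67)[0],handle(.6)[0])
im=manip.grab_frame("scene")[150:370,200:520,::-1];a=cv2.resize(im,None,fx=2.4,fy=2.4,interpolation=2);cv2.imwrite("pics/s2.png",a)
```

```text
5.92 [ 0.5166 -0.0378  0.1857] [-0.056 -2.772 -0.014] [-0.1  5.7 -1.3] 0.0139 59.4 [-0.16  0.29  1.28 -0.04  1.93 -1.7 ]
[ 0.5169373  -0.03907703  0.18577788] [ 0.50644411 -0.03864237  0.17416193]
```

View pics/s2.png

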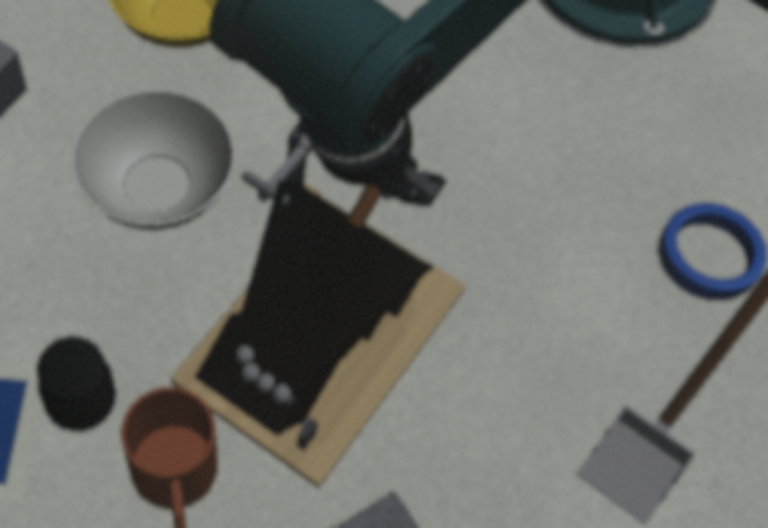

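Call:
move_arm(deltas=".016 0 .048 0 -.065 0; .031 0 .096 0 -.13 0; .047 0 .144 0 -.195 0; .063 0 .193 0 -.26 0; .078 0 .241 0 -.325 0")

```text
t: 6.38
tool_pos: [0.4925, -0.0367, 0.156]
eef_rot: [-0.06, -2.945, -0.009]
force: [2.8, 5.5, -4.0]
grip_width: 0.014
finger_force: 59.3
```

Call:
move_arm(deltas=".012 0 .032 0 -.044 0; .023 0 .065 0 -.088 0; .035 0 .097 0 -.132 0; .046 0 .129 0 -.176 0; .053 0 .147 0 -.2 0")

```text
t: 6.8
tool_pos: [0.4815, -0.0362, 0.1377]
eef_rot: [-0.063, -3.053, -0.006]
force: [3.3, 6.6, 7.7]
grip_width: 0.014
finger_force: 60.7
```

Run:
```python
from h import *
report();print(handle(.4)[0])
a=handle(.4,back=.13)
u=(np.array([.44,.10,.33]),pose([0,0,0],SCY,.2)[1])
g=pose(loc(SC,SCY,[-.126,0,.152]),SCY,np.pi/6);g0=(g[0]-.08*g[1][:,2],g[1])
plan([a,u,g0],rows=2,start=handle(.395))
```

```text
6.8 [ 0.4815 -0.0362  0.1377] [-0.063 -3.053 -0.006] [3.3 6.6 7.7] 0.014 60.7 [-0.19  0.05  1.63 -0.01  1.56 -1.71]
[ 0.48123629 -0.03759817  0.13729092]
-0.004 0.000 -0.437 -0.000 0.005 0.000; -0.007 0.000 -0.874 -0.000 0.010 0.000   -> [ 0.494 -0.038  0.267]
-
0.110 0.226 -0.095 0.001 -0.143 0.028; 0.220 0.453 -0.190 0.003 -0.286 0.056   -> [0.467 0.031 0.298]
0.101 0.223 -0.111 0.001 -0.143 0.028; 0.202 0.446 -0.223 0.003 -0.286 0.056   -> [0.44 0.1  0.33]
-
0.167 0.285 0.163 -0.000 -0.155 -0.000; 0.334 0.571 0.326 -0.000 -0.309 -0.000   -> [0.409 0.189 0.272]
0.191 0.285 0.134 0.000 -0.155 -0.000; 0.382 0.571 0.268 0.000 -0.309 -0.000   -> [0.379 0.278 0.214]
-
```

Call:
move_arm(deltas="0 0 0 0 0 0; 0 0 0 0 0 0; 0 0 0 0 0 0; 0 0 0 0 0 0; 0 0 0 0 0 0", hand=1)

```text
t: 7.22
tool_pos: [0.4803, -0.0378, 0.1364]
eef_rot: [-0.064, -3.045, -0.002]
force: [0.8, 0.5, 0.1]
grip_width: 0.0737
finger_force: 0.0
```

Call:
move_arm(deltas="0 0 -.22 0 0 0; 0 0 -.44 0 0 0; 0 0 -.66 0 0 0; 0 0 -.87 0 0 0")

```text
t: 7.55
tool_pos: [0.4929, -0.0381, 0.2678]
eef_rot: [-0.063, -3.045, -0.002]
force: [0.1, 0.2, 0.6]
grip_width: 0.0852
finger_force: 0.0
```

Call:
move_arm(deltas=".11 .226 -.095 0 -.143 .028; .22 .453 -.19 0 -.286 .056; .22 .453 -.19 0 -.286 .056")

```text
t: 7.8
tool_pos: [0.4643, 0.0354, 0.3036]
eef_rot: [0.101, 3.076, 0.001]
force: [0.6, -0.2, 0.7]
grip_width: 0.0857
finger_force: 0.0
```

Call:
move_arm(deltas=".1 .223 -.11 0 -.143 .028; .2 .446 -.223 0 -.286 .056; .2 .446 -.223 0 -.286 .056")

```text
t: 8.05
tool_pos: [0.4362, 0.1057, 0.3344]
eef_rot: [0.134, 2.926, -0.002]
force: [1.3, 0.1, 1.9]
grip_width: 0.0854
finger_force: 0.0
```

Call:
move_arm(deltas=".167 .285 .163 0 -.155 0; .334 .571 .326 0 -.309 0; .334 .571 .326 0 -.309 0")

```text
t: 8.3
tool_pos: [0.4044, 0.1903, 0.2677]
eef_rot: [0.136, 2.776, -0.023]
force: [-0.4, 0.2, -0.6]
grip_width: 0.0857
finger_force: 0.0
```

```bash
cat >> h.py <<'E'
def tip(parts,th):
    R=Ro.from_euler('y',th).as_matrix();o=np.array([.09,0,.03]);return [(p-o)@R.T+o for p in parts]
BIN=[box(25,90,-44,44,26,105),np.r_[box(25,26,-44,44,26,80),box(-60,-59,-62,62,26,80)],box(-90,-60,-72,72,26,65),box(-170,-88,-8,8,52,68)]
E
python3 - <<'E'
from h import *
report()
g=pose(loc(SC,SCY,[-.126,0,.152]),SCY,np.pi/6);g0=(g[0]-.08*g[1][:,2],g[1])
plan([g0],rows=2)
s=manip.state();im=manip.grab_frame("wrist")[:,:,::-1].copy()
for p in([-.144,0,.183],[-.126,0,.152],[-.036,0,.03],[-.036,.036,.03],[-.036,-.036,.03],[.036,.036,0],[.036,-.036,0]):
    u=proj("wrist",loc(SC,SCY,p),s)[0];cv2.circle(im,tuple(int(v) for v in u),3,(0,0,255),1)
t=manip.grab_frame("top")[:,:,::-1].copy()
for q in(.40,0.): 
  for pt in ([.09,.044,.105],[.09,-.044,.105],[-.09,.072,.065],[-.09,-.072,.065],[-.17,0,.06]):
    P=tip([np.array([pt])],q)[0][0];u=proj("top",loc(ST,STY,P))[0];cv2.circle(t,tuple(int(v) for v in u),1,(0,0,255) if q else (0,255,0),-1)
t=cv2.resize(t[150:310,180:440],(780,480),interpolation=2)
cv2.imwrite("pics/w3.png",cv2.resize(np.hstack([im,t]),(800,270)))
cv2.imwrite("pics/w3.png",np.vstack([cv2.resize(im,(380,285)),cv2.resize(t,(380,234))]) if 0 else np.hstack([cv2.resize(im,(400,300)),cv2.resize(t,(400,300))]))
E
```

```text
8.3 [0.4044 0.1903 0.2677] [ 0.136  2.776 -0.023] [-0.4  0.2 -0.6] 0.0857 0.0 [ 0.44 -0.36  1.76 -0.18  1.43 -1.04]
0.170 0.283 0.129 0.002 -0.154 0.001; 0.341 0.566 0.259 0.004 -0.308 0.002   -> [0.379 0.278 0.214]
-
```

View pics/w3.png

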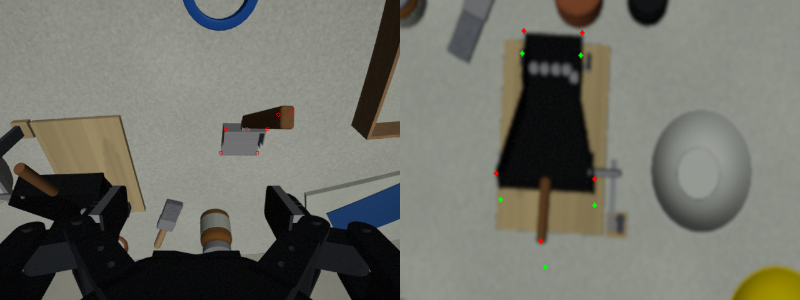

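Call:
move_arm(deltas=".17 .283 .129 0 -.154 0; .341 .566 .259 0 -.308 0; .341 .566 .259 0 -.308 0; .341 .566 .259 0 -.308 0")

```text
t: 8.73
tool_pos: [0.3807, 0.2789, 0.2134]
eef_rot: [0.123, 2.618, -0.036]
force: [-0.2, -1.1, -0.0]
grip_width: 0.0855
finger_force: 0.0
```

```bash
sed -i 's/def sil(c,parts,x,y,a):/def sil(c,parts,x,y,a,st=None):/; s/u=proj(c,p@rz(a).T+\[x,y,0\])/u=proj(c,p@rz(a).T+[x,y,0],WS)/; s/^ST=np/WS=None;ST=np/' h.py
python3 - <<'E'
import h
from h import *
report()
s=manip.state();im=manip.grab_frame("wrist")[:,:,::-1].copy()
r=manip.cut_out("wrist","scoop");h.WS=s
for d in r[:2]: print(d["conf"],d["centre"],d["mask"].sum())
m=np.array(r[0]["mask"]);f=fit({"wrist":m},SCOOP,[.54,.262,-.1]);print(f)
ax=loc(f[0][:2],f[0][2],[-.126,0,.152]);print("grip",ax,"nominal",loc(SC,SCY,[-.126,0,.152]))
cs,_=cv2.findContours(sil("wrist",SCOOP,*f[0]).astype(np.uint8),0,2);cv2.drawContours(im,cs,-1,(0,0,255),1)
cs,_=cv2.findContours(m.astype(np.uint8),0,2);cv2.drawContours(im,cs,-1,(0,255,0),1)
cv2.imwrite("pics/w4.png",im)
E
```

```text
8.73 [0.3807 0.2789 0.2134] [ 0.123  2.618 -0.036] [-0.2 -1.1 -0. ] 0.0855 0.0 [ 0.76 -0.3   1.86 -0.41  1.25 -0.65]
0.67 [313.0, 243.6] 4459
(array([ 0.5453733 ,  0.25997542, -0.09878482]), np.float64(0.9433719433719434))
grip [0.41998758 0.27240208 0.152     ] nominal [0.41462948 0.27457901 0.152     ]
```

View pics/w4.png

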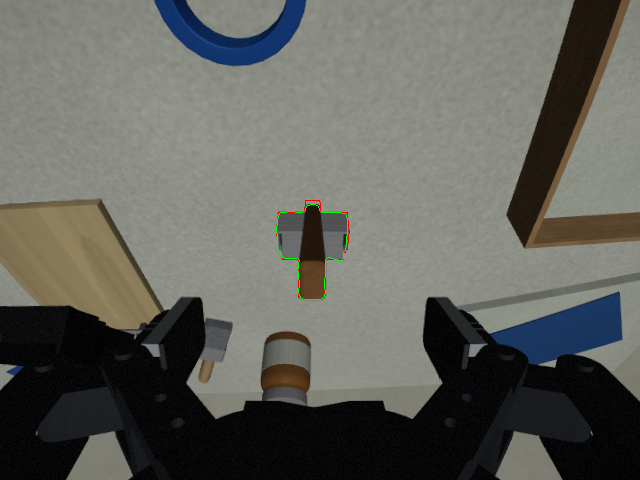

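```bash
sed -i 's/SC=np.array(\[.5400,.2620\])/SC=np.array([.5445,.2602])/' h.py
python3 - <<'E'
from h import *
g=pose(loc(SC,SCY,[-.126,0,.152]),SCY,np.pi/6)
a=cur();a=(a[0]-[0,0,.001],a[1])
plan([g],rows=2,start=a)
E
```

```text
0.007 -0.004 0.277 0.002 0.003 0.001; 0.014 -0.009 0.553 0.003 0.006 0.001   -> [0.423 0.272 0.145]
-
```

Call:
move_arm(deltas=".007 -.005 .28 0 0 0; .014 -.01 .55 0 0 0; .014 -.01 .55 0 0 0; .014 -.01 .55 0 0 0")

```text
t: 9.17
tool_pos: [0.4236, 0.27, 0.1447]
eef_rot: [0.136, 2.613, -0.036]
force: [0.1, 0.3, 0.5]
grip_width: 0.0853
finger_force: 0.0
```

Call:
move_arm(deltas="0 0 0 0 0 0; 0 0 0 0 0 0; 0 0 0 0 0 0; 0 0 0 0 0 0; 0 0 0 0 0 0", hand=-1)

```text
t: 9.58
tool_pos: [0.4226, 0.2729, 0.1468]
eef_rot: [0.131, 2.61, -0.029]
force: [-0.6, -0.4, -0.6]
grip_width: 0.0256
finger_force: 0.0
```

Call:
move_arm(deltas="0 0 0 0 0 0; 0 0 0 0 0 0; 0 0 0 0 0 0; 0 0 0 0 0 0")

```text
t: 9.92
tool_pos: [0.4225, 0.2728, 0.1463]
eef_rot: [0.131, 2.611, -0.03]
force: [-2.9, 0.4, 5.0]
grip_width: 0.013
finger_force: 61.7
```

```bash
cat >> h.py <<'E'
def scoop_at(lip,yaw,pitch,T):
    "TCP pose that puts the lip point at lip, pan pitched lip-down by pitch; T=(p,R) of TCP in scoop frame (origin)"
    R=rz(yaw)@Ro.from_euler('y',pitch).as_matrix();o=np.array(lip)-R@[.036,0,0]
    return o+R@T[0],R@T[1]
def toe(xb,zb,yb=0,th=.40):
    "bin-frame point relative to toe (end wall, floor) -> world"
    return loc(ST,STY,[.09,0,.03]+Ro.from_euler('y',th).as_matrix()@np.array([xb-.004,yb,zb+.004]))
E
python3 - <<'E'
from h import *
report()
a=cur();a=(a[0]-[0,0,.001],a[1])
Rs=rz(SCY);T=(Rs.T@(a[0]-[SC[0],SC[1],0]),Rs.T@a[1]);print(T[0],Ro.from_matrix(T[1]).as_rotvec())
import pickle;pickle.dump(T,open("T.pkl","wb"))
up=scoop_at(np.r_[loc(SC,SCY,[.036,0,0])[:2],.12],SCY,0,T)
up2=scoop_at(np.r_[loc(SC,SCY,[.036,0,0])[:2],.24],SCY,0,T)
ent=scoop_at(toe(-.08,.09),STY,.40,T)
print(toe(0,0),ent[0],toe(-.08,.09))
plan([up,up2,ent],rows=2,start=a)
E
```

```text
9.92 [0.4225 0.2728 0.1463] [ 0.131  2.611 -0.03 ] [-2.9  0.4  5. ] 0.013 61.7 [ 0.68 -0.21  1.93 -0.41  1.06 -0.65]
[-0.12262276  0.00037924  0.14628225] [3.35515007e-04 2.61349409e+00 5.70274797e-03]
[ 0.67529813 -0.04563692  0.03524192] [ 0.54764984 -0.0399697   0.34579636] [ 0.63669401 -0.0440378   0.14929087]
-0.202 0.002 -0.346 0.000 0.000 0.000; -0.403 0.003 -0.691 0.000 0.000 0.000   -> [0.423 0.273 0.266]
-
-0.202 0.002 -0.346 0.000 0.000 0.000; -0.403 0.003 -0.691 0.000 0.000 0.000   -> [0.423 0.273 0.386]
-
-0.127 -0.332 0.125 -0.006 0.127 -0.017; -0.254 -0.665 0.249 -0.012 0.255 -0.035   -> [0.464 0.169 0.373]
-0.137 -0.335 0.105 -0.006 0.127 -0.017; -0.273 -0.671 0.210 -0.012 0.255 -0.035   -> [0.506 0.064 0.359]
-0.143 -0.338 0.084 -0.006 0.127 -0.017; -0.286 -0.677 0.169 -0.012 0.255 -0.035   -> [ 0.548 -0.04   0.346]
-
```

Call:
move_arm(deltas="-.2 0 -.346 0 0 0; -.403 0 -.691 0 0 0; -.403 0 -.691 0 0 0; -.403 0 -.691 0 0 0")

```text
t: 10.25
tool_pos: [0.4253, 0.2738, 0.2753]
eef_rot: [0.134, 2.599, -0.018]
force: [1.7, 0.9, 0.2]
grip_width: 0.0132
finger_force: 60.7
```

Call:
move_arm(deltas="-.2 0 -.346 0 0 0; -.403 0 -.691 0 0 0; -.403 0 -.691 0 0 0")

```text
t: 10.5
tool_pos: [0.4218, 0.2711, 0.3841]
eef_rot: [0.13, 2.615, -0.035]
force: [0.6, 0.3, -1.0]
grip_width: 0.0133
finger_force: 60.7
```

Call:
move_arm(deltas="-.127 -.332 .125 0 .127 -.017; -.254 -.665 .249 -.012 .255 -.035; -.254 -.665 .249 -.012 .255 -.035")

```text
t: 10.75
tool_pos: [0.4652, 0.1658, 0.3716]
eef_rot: [0.109, 2.748, -0.022]
force: [1.9, -0.0, -1.9]
grip_width: 0.0137
finger_force: 60.7
```

Call:
move_arm(deltas="-.137 -.335 .105 0 .127 -.017; -.273 -.671 .21 -.012 .255 -.035; -.273 -.671 .21 -.012 .255 -.035")

```text
t: 11.0
tool_pos: [0.5071, 0.0592, 0.3558]
eef_rot: [0.092, 2.886, -0.013]
force: [0.6, 0.3, -1.8]
grip_width: 0.0131
finger_force: 60.7
```

Call:
move_arm(deltas="-.143 -.338 .084 0 .127 -.017; -.286 -.677 .169 -.012 .255 -.035; -.286 -.677 .169 -.012 .255 -.035; -.286 -.677 .169 -.012 .255 -.035; -.286 -.677 .169 -.012 .255 -.035")

```text
t: 11.42
tool_pos: [0.5475, -0.0432, 0.3417]
eef_rot: [0.069, 3.02, 0.002]
force: [-0.2, 0.4, -2.0]
grip_width: 0.0133
finger_force: 60.7
```

Run:
```python
from h import *
import pickle
T=pickle.load(open("T.pkl","rb"))
report()
s=manip.state();p,R=s["tool_pos"],Ro.from_rotvec(s["eef_rot"]).as_matrix()
Rsc=R@T[1].T;o=p-Rsc@T[0];print("lip",o+Rsc@[.036,0,0],"pitch,yaw",np.arcsin(-Rsc[2,0]),np.arctan2(Rsc[1,0],Rsc[0,0]))
w=manip.grab_frame("wrist")[:,:,::-1].copy();sc=manip.grab_frame("scene")[:,:,::-1].copy()
for c,im in(("wrist",w),("scene",sc)):
    for q in([.036,.036,0],[.036,-.036,0],[-.036,.036,.03],[-.036,-.036,.03]):
        u=proj(c,o+Rsc@q,s)[0];cv2.circle(im,tuple(int(v) for v in u),2,(0,0,255),1)
    for q in([0,.04,.071],[0,-.04,.071],[-.061,.04,.071],[-.061,-.04,.071],[0,.04,0],[0,-.04,0]):
        u=proj(c,toe(q[0],q[2],q[1]),s)[0];cv2.circle(im,tuple(int(v) for v in u),2,(0,255,0),1)
sc=cv2.resize(sc[160:380,200:500],(600,440),interpolation=2)
cv2.imwrite("pics/w5.png",np.hstack([cv2.resize(w[60:420,120:520],(400,360)),cv2.resize(sc,(400,360))]))
```

```text
11.42 [ 0.5475 -0.0432  0.3417] [6.90e-02 3.02e+00 2.00e-03] [-0.2  0.4 -2. ] 0.0133 60.7 [-0.19  0.    1.27  0.02  1.75 -1.71]
lip [ 0.63508439 -0.04746838  0.14450601] pitch,yaw 0.4074658335843613 -0.044810228710485275
```

View pics/w5.png

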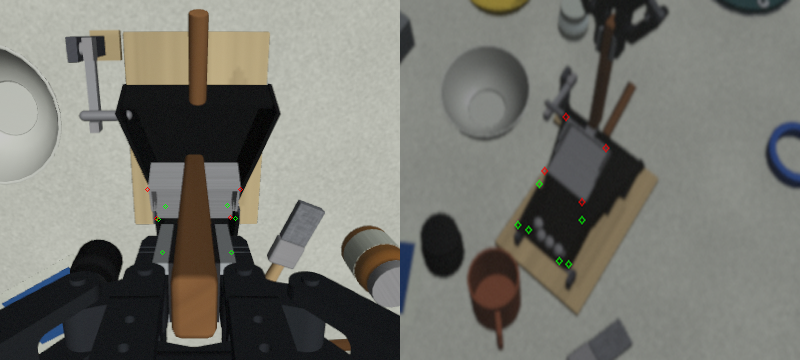

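```bash
cat >> h.py <<'E'
import pickle,os
if os.path.exists("T.pkl"): T=pickle.load(open("T.pkl","rb"))
def scoop_now(pr=True):
    s=manip.state();p,R=s["tool_pos"],Ro.from_rotvec(s["eef_rot"]).as_matrix()
    Rs=R@T[1].T;lip=p-Rs@T[0]+Rs@[.036,0,0]
    q=Ro.from_euler('y',.4).as_matrix().T@(rz(STY).T@(lip-np.r_[ST,0])-[.09,0,.03])-[-.004,0,.004]
    if pr: print("lip",lip.round(4),"bin frame mm",(q*1000).round(1),"pitch,yaw,roll",np.round([np.arcsin(-Rs[2,0]),np.arctan2(Rs[1,0],Rs[0,0]),Rs[2,1]],3));report()
    return (p,R)
E
python3 - <<'E'
from h import *
a=scoop_now()
plan([scoop_at(toe(-.08,.025),STY,.42,T),scoop_at(toe(-.08,.005),STY,.42,T)],rows=2,start=a)
E
```

```text
lip [ 0.6354 -0.045   0.1471] bin frame mm [-80.3  -1.   87.5] pitch,yaw,roll [ 0.403 -0.041 -0.   ]
11.52 [ 0.5471 -0.0409  0.3439] [6.300e-02 3.016e+00 2.000e-03] [-0.2 -0.7 -1.6] 0.0132 60.7 [-0.19 -0.    1.27  0.02  1.75 -1.71]
0.092 0.003 0.177 -0.000 0.016 0.000; 0.184 0.005 0.355 -0.000 0.032 0.001   -> [ 0.526 -0.039  0.288]
-
0.032 -0.000 0.058 0.000 -0.000 0.000; 0.065 -0.001 0.116 0.000 -0.000 0.000   -> [ 0.519 -0.039  0.269]
-
```

Run:
```python
from h import *
a=scoop_now(0)
plan([scoop_at(toe(-.05,.085,.001),STY,.42,T),scoop_at(toe(-.05,.03,.001),STY,.42,T),scoop_at(toe(-.05,.008,.001),STY,.42,T)],rows=2,start=a)
```

```text
-0.095 0.007 0.054 -0.000 0.016 0.000; -0.189 0.013 0.109 -0.000 0.032 0.001   -> [ 0.577 -0.04   0.331]
-
0.089 -0.001 0.160 0.000 -0.000 0.000; 0.178 -0.002 0.320 0.000 -0.000 0.000   -> [ 0.556 -0.039  0.281]
-
0.036 -0.000 0.064 0.000 0.000 0.000; 0.071 -0.001 0.128 0.000 0.000 0.000   -> [ 0.547 -0.039  0.26 ]
-
```

Call:
move_arm(deltas="-.095 .003 .054 0 .016 0; -.189 .006 .109 0 .032 0; -.189 .006 .109 0 .032 0; -.189 .006 .109 0 .032 0")

```text
t: 11.85
tool_pos: [0.5772, -0.04, 0.3316]
eef_rot: [0.06, 3.033, 0.002]
force: [-0.6, 0.4, -2.1]
grip_width: 0.0131
finger_force: 60.6
```

Call:
move_arm(deltas=".06 0 .107 0 0 0; .119 0 .214 0 0 0; .178 0 .32 0 0 0; .178 0 .32 0 0 0; .178 0 .32 0 0 0")

```text
t: 12.27
tool_pos: [0.5553, -0.0398, 0.2817]
eef_rot: [0.062, 3.032, 0.002]
force: [0.2, -1.0, -1.3]
grip_width: 0.0133
finger_force: 60.6
```

Run:
```python
from h import *
a=scoop_now()
plan([scoop_at(toe(-.05,.008),STY,.42,T)],rows=3,start=a)
```

```text
lip [ 0.6407 -0.0437  0.0836] bin frame mm [-50.8   0.5  31. ] pitch,yaw,roll [ 0.419 -0.04  -0.001]
12.27 [ 0.5553 -0.0398  0.2817] [6.200e-02 3.032e+00 2.000e-03] [ 0.2 -1.  -1.3] 0.0133 60.6 [-0.18  0.02  1.37  0.02  1.65 -1.71]
0.023 -0.001 0.045 -0.000 0.001 0.001; 0.046 -0.003 0.091 -0.001 0.002 0.002; 0.069 -0.004 0.136 -0.001 0.002 0.003   -> [ 0.547 -0.04   0.26 ]
-
```

Call:
move_arm(deltas=".023 0 .045 0 0 0; .046 -.003 .091 0 0 0; .069 -.004 .136 0 0 0; .069 -.004 .136 0 0 0")

```text
t: 12.6
tool_pos: [0.5472, -0.0407, 0.2585]
eef_rot: [0.064, 3.034, 0.002]
force: [0.2, -0.7, -2.4]
grip_width: 0.0136
finger_force: 60.6
```

Call:
move_arm(deltas=".013 0 .023 0 0 0; .013 0 .023 0 0 0; .013 0 .023 0 0 0")

```text
t: 12.85
tool_pos: [0.5467, -0.0408, 0.2565]
eef_rot: [0.064, 3.031, 0.001]
force: [0.8, -0.2, -0.6]
grip_width: 0.0137
finger_force: 60.6
```

Call:
move_arm(deltas=".009 0 .016 0 0 0; .009 0 .016 0 0 0; .009 0 .016 0 0 0")

```text
t: 13.1
tool_pos: [0.5456, -0.0407, 0.254]
eef_rot: [0.064, 3.031, 0.001]
force: [-0.0, 0.0, -2.2]
grip_width: 0.0132
finger_force: 60.6
```

Run:
```python
from h import *
a=scoop_now()
b=cur()
plan([scoop_at(toe(-.05,.000),STY,.42,T)],rows=1,start=a)
plan([scoop_at(toe(-.03,.000),STY,.42,T),scoop_at(toe(-.012,0),STY,.42,T)],rows=2,start=scoop_at(toe(-.05,.000),STY,.42,T))
im=manip.grab_frame("scene")[:,:,::-1][200:340,230:430];cv2.imwrite("pics/s6.png",cv2.resize(im,(800,560),interpolation=2))
```

```text
lip [ 0.631  -0.0448  0.0558] bin frame mm [-48.8  -1.    1.7] pitch,yaw,roll [ 0.418 -0.041 -0.001]
13.1 [ 0.5456 -0.0407  0.254 ] [6.400e-02 3.031e+00 1.000e-03] [-0.   0.  -2.2] 0.0132 60.6 [-0.19  0.    1.44  0.02  1.59 -1.72]
0.010 0.006 0.006 -0.002 0.003 0.001   -> [ 0.544 -0.04   0.253]
-
-0.058 -0.000 0.032 0.000 0.000 0.000; -0.116 -0.000 0.065 0.000 0.000 0.000   -> [ 0.563 -0.041  0.245]
-
-0.052 -0.000 0.029 0.000 0.000 0.000; -0.105 -0.000 0.058 0.000 0.000 0.000   -> [ 0.579 -0.041  0.238]
-
```

View pics/s6.png

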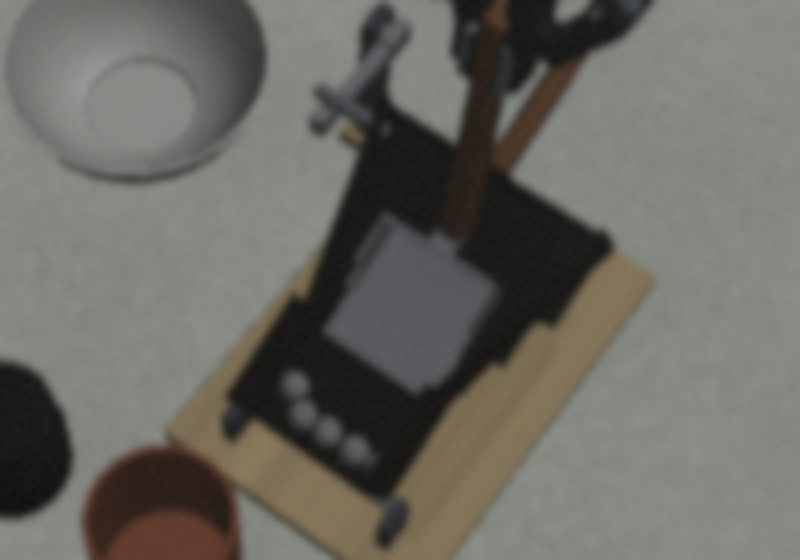

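Call:
move_arm(deltas=".008 .004 .014 0 0 0; .008 .004 .014 0 0 0; .008 .004 .014 0 0 0")

```text
t: 13.4
tool_pos: [0.5452, -0.0402, 0.2525]
eef_rot: [0.064, 3.029, 0.001]
force: [1.1, -0.5, 0.7]
grip_width: 0.0135
finger_force: 60.7
```

Call:
move_arm(deltas=".005 0 .009 0 0 0; .005 0 .009 0 0 0; .005 0 .009 0 0 0")

```text
t: 13.65
tool_pos: [0.5448, -0.0402, 0.252]
eef_rot: [0.064, 3.028, 0.001]
force: [-0.4, 0.3, 4.2]
grip_width: 0.0134
finger_force: 61.5
```

Run:
```python
from h import *
scoop_now()
```

```text
lip [ 0.6309 -0.0443  0.0542] bin frame mm [-48.3  -0.5   0.2] pitch,yaw,roll [ 0.415 -0.042 -0.001]
13.65 [ 0.5448 -0.0402  0.252 ] [6.400e-02 3.028e+00 1.000e-03] [-0.4  0.3  4.2] 0.0134 61.5 [-0.19 -0.    1.45  0.02  1.58 -1.72]
```

Call:
move_arm(deltas="-.041 0 .023 0 0 0; -.082 0 .046 0 0 0; -.123 0 .069 0 0 0; -.164 0 .092 0 0 0; -.164 0 .092 0 0 0")

```text
t: 14.07
tool_pos: [0.5719, -0.0412, 0.2401]
eef_rot: [0.063, 3.027, 0.001]
force: [2.0, -0.1, 2.6]
grip_width: 0.0131
finger_force: 61.5
```

Call:
move_arm(deltas="-.02 0 .011 0 0 0; -.04 0 .022 0 0 0; -.06 0 .033 0 0 0; -.06 0 .033 0 0 0")

```text
t: 14.4
tool_pos: [0.5806, -0.0416, 0.237]
eef_rot: [0.064, 3.028, 0.001]
force: [-0.1, 0.4, 7.1]
grip_width: 0.0128
finger_force: 62.0
```

Run:
```python
from h import *
scoop_now()
```

```text
lip [ 0.6667 -0.0457  0.0392] bin frame mm [-9.5 -0.4  0.3] pitch,yaw,roll [ 0.415 -0.041 -0.001]
14.4 [ 0.5806 -0.0416  0.237 ] [6.400e-02 3.028e+00 1.000e-03] [-0.1  0.4  7.1] 0.0128 62.0 [-0.18  0.08  1.39  0.02  1.56 -1.71]
```

Call:
move_arm(deltas="-.014 0 .007 0 0 0; -.028 0 .014 0 0 0; -.042 0 .021 0 0 0; -.042 0 .021 0 0 0")

```text
t: 14.73
tool_pos: [0.5869, -0.0418, 0.2346]
eef_rot: [0.064, 3.028, 0.001]
force: [-1.0, 0.5, 7.1]
grip_width: 0.0134
finger_force: 62.1
```

Call:
move_arm(deltas="-.009 0 .004 0 0 0; -.018 0 .009 0 0 0; -.018 0 .009 0 0 0")

```text
t: 14.98
tool_pos: [0.5896, -0.0419, 0.2335]
eef_rot: [0.064, 3.029, 0.001]
force: [-1.7, 0.7, 7.0]
grip_width: 0.0134
finger_force: 62.1
```

Run:
```python
from h import *
scoop_now()
for c in("top","scene"):
    manip.grab_frame(c)
    for i in range(5):
        r=manip.cut_out(c,f"ball{i}_center")
        if i==0: print(c,[(round(d["conf"],2),np.round(d["centre"])) for d in r][:8], proj(c,toe(-.008,.008)).round(),proj(c,toe(-.06,.01)).round())
```

```text
lip [ 0.6755 -0.0461  0.0356] bin frame mm [ 0.1 -0.4  0.5] pitch,yaw,roll [ 0.416 -0.041 -0.001]
14.98 [ 0.5896 -0.0419  0.2335] [6.400e-02 3.029e+00 1.000e-03] [-1.7  0.7  7. ] 0.0134 62.1 [-0.18  0.1   1.37  0.02  1.55 -1.7 ]
top [] [[280. 186.]] [[279. 204.]]
scene [(0.6, array([338., 267.]))] [[312. 308.]] [[325. 287.]]
```

Run:
```python
from h import *
a=scoop_now(0)
w=[scoop_at(toe(-.001,.072*np.sin(max(.4-p,0))+l),STY,p,T) for p,l in((.28,.002),(.14,.004),(.0,.006),(-.15,.009))]
plan(w,rows=4,start=a)
```

```text
0.039 0.000 0.002 -0.001 -0.065 0.000; 0.078 0.001 0.004 -0.001 -0.130 0.000; 0.116 0.001 0.005 -0.002 -0.194 0.000; 0.155 0.001 0.007 -0.002 -0.259 0.000   -> [ 0.567 -0.041  0.23 ]
-
0.035 -0.000 0.002 -0.000 -0.067 -0.000; 0.070 -0.000 0.005 -0.000 -0.134 -0.001; 0.105 -0.000 0.007 -0.000 -0.201 -0.001; 0.140 -0.000 0.009 -0.000 -0.267 -0.001   -> [ 0.547 -0.04   0.223]
-
0.033 -0.000 0.005 -0.000 -0.067 -0.000; 0.067 -0.000 0.009 -0.000 -0.134 -0.001; 0.100 -0.000 0.014 -0.000 -0.201 -0.001; 0.133 -0.000 0.018 -0.000 -0.267 -0.001   -> [ 0.529 -0.039  0.213]
-
0.033 -0.000 0.007 -0.000 -0.072 -0.000; 0.067 -0.000 0.014 -0.000 -0.143 -0.001; 0.100 -0.000 0.021 -0.000 -0.215 -0.001; 0.134 -0.000 0.028 -0.000 -0.286 -0.001   -> [ 0.514 -0.039  0.2  ]
-
```

Call:
move_arm(deltas=".039 0 .002 0 -.065 0; .078 0 .004 0 -.13 0; .116 0 .005 0 -.194 0; .155 0 .007 0 -.259 0; .155 0 .007 0 -.259 0")

```text
t: 16.0
tool_pos: [0.5651, -0.0408, 0.2277]
eef_rot: [0.062, 2.895, -0.003]
force: [2.8, -0.1, 0.6]
grip_width: 0.0135
finger_force: 60.7
```

Call:
move_arm(deltas=".035 0 .002 0 -.067 0; .07 0 .005 0 -.134 0; .105 0 .007 0 -.2 0; .14 0 .009 0 -.267 0; .14 0 .009 0 -.267 0")

```text
t: 16.42
tool_pos: [0.5445, -0.0399, 0.2205]
eef_rot: [0.059, 2.758, -0.006]
force: [0.6, -0.5, -1.5]
grip_width: 0.0133
finger_force: 60.6
```

Run:
```python
from h import *
a=scoop_now()
w=[scoop_at(toe(-.001,.072*np.sin(max(.4-p,0))+l),STY,p,T) for p,l in((.0,.006),(-.15,.009))]
plan(w,rows=4,start=a)
```

```text
lip [ 0.6801 -0.0462  0.0528] bin frame mm [-2.4 -0.4 18. ] pitch,yaw,roll [ 0.146 -0.043 -0.001]
16.42 [ 0.5445 -0.0399  0.2205] [ 0.059  2.758 -0.006] [ 0.6 -0.5 -1.5] 0.0133 60.6 [-0.22 -0.17  1.71  0.07  1.23 -1.76]
0.028 0.000 0.002 -0.001 -0.069 -0.001; 0.056 0.000 0.003 -0.001 -0.139 -0.001; 0.085 0.000 0.005 -0.002 -0.208 -0.002; 0.113 0.000 0.007 -0.002 -0.278 -0.002   -> [ 0.529 -0.039  0.213]
-
0.033 -0.000 0.007 -0.000 -0.072 -0.000; 0.067 -0.000 0.014 -0.000 -0.143 -0.001; 0.100 -0.000 0.021 -0.000 -0.215 -0.001; 0.134 -0.000 0.028 -0.000 -0.286 -0.001   -> [ 0.514 -0.039  0.2  ]
-
```

Call:
move_arm(deltas=".028 0 .002 0 -.069 0; .056 0 .003 0 -.139 0; .085 0 .005 0 -.208 0; .113 0 .007 0 -.278 0; .113 0 .007 0 -.278 0")

```text
t: 16.83
tool_pos: [0.5278, -0.0387, 0.21]
eef_rot: [0.056, 2.62, -0.008]
force: [0.1, -0.4, -2.6]
grip_width: 0.0131
finger_force: 60.6
```

Call:
move_arm(deltas=".033 0 .007 0 -.072 0; .067 0 .014 0 -.143 0; .1 0 .021 0 -.215 0; .134 0 .028 0 -.286 0; .134 0 .028 0 -.286 0")

```text
t: 17.25
tool_pos: [0.5128, -0.038, 0.196]
eef_rot: [0.053, 2.471, -0.011]
force: [0.3, 0.7, -3.6]
grip_width: 0.0133
finger_force: 60.5
```

Call:
move_arm(deltas="0 0 0 0 0 0; 0 0 0 0 0 0; 0 0 0 0 0 0; 0 0 0 0 0 0; 0 0 0 0 0 0")

```text
t: 17.67
tool_pos: [0.5159, -0.0387, 0.2013]
eef_rot: [0.053, 2.461, -0.014]
force: [-1.2, 0.6, -3.3]
grip_width: 0.0131
finger_force: 60.5
```

Run:
```python
from h import *
a=scoop_now()
p0=toe(-.001,.072*np.sin(.55)+.009)
w=[scoop_at(p0+[-.01,0,.06],STY,-.22,T),scoop_at(p0+[-.03,0,.17],STY,-.25,T)]
plan(w,rows=4,start=a)
for c in("top","scene"):
    im=manip.grab_frame(c);r=manip.cut_out(c,"ball0_center")
    print(c,[(round(d["conf"],2),np.round(d["centre"])) for d in r][:8])
    globals()[c]=im[:,:,::-1]
cv2.imwrite("pics/s7.png",np.hstack([cv2.resize(scene[200:340,260:400],(400,400),interpolation=2),cv2.resize(top[150:290,210:350],(400,400),interpolation=2)]))
```

```text
lip [ 0.6947 -0.0469  0.0808] bin frame mm [ 0.2 -0.5 49.5] pitch,yaw,roll [-0.152 -0.043 -0.001]
17.67 [ 0.5159 -0.0387  0.2013] [ 0.053  2.461 -0.014] [-1.2  0.6 -3.3] 0.0131 60.5 [-0.28 -0.41  2.02  0.19  0.88 -1.88]
-0.022 -0.000 -0.080 -0.001 -0.032 -0.001; -0.044 -0.001 -0.160 -0.002 -0.065 -0.001; -0.065 -0.001 -0.239 -0.003 -0.097 -0.002; -0.087 -0.001 -0.319 -0.004 -0.129 -0.002   -> [ 0.496 -0.038  0.247]
-
-0.090 -0.001 -0.154 -0.000 -0.014 -0.000; -0.180 -0.001 -0.307 -0.000 -0.029 -0.000; -0.270 -0.002 -0.461 -0.000 -0.043 -0.000; -0.360 -0.003 -0.615 -0.000 -0.057 -0.000   -> [ 0.473 -0.038  0.351]
-
top [(0.4, array([292., 187.]))]
scene [(0.74, array([489., 261.])), (0.43, array([304., 294.]))]
```

Call:
move_arm(deltas="-.022 0 -.08 0 -.032 0; -.044 0 -.16 0 -.065 0; -.065 0 -.239 0 -.097 0; -.087 0 -.319 0 -.129 0; -.087 0 -.319 0 -.129 0")

```text
t: 18.28
tool_pos: [0.4958, -0.0383, 0.2495]
eef_rot: [0.052, 2.387, -0.018]
force: [-0.1, 1.0, -1.7]
grip_width: 0.0133
finger_force: 60.6
```

Call:
move_arm(deltas="-.09 0 -.154 0 -.014 0; -.18 0 -.307 0 -.029 0; -.27 0 -.461 0 -.043 0; -.36 0 -.615 0 -.057 0; -.36 0 -.615 0 -.057 0")

```text
t: 18.7
tool_pos: [0.4736, -0.0379, 0.3589]
eef_rot: [0.05, 2.35, -0.021]
force: [0.1, -0.1, -0.9]
grip_width: 0.0133
finger_force: 60.8
```

Run:
```python
from h import *
a=scoop_now()
print(proj("top",[a[0]+a[1]@T[1].T@(np.array([-.03,0,.01])-T[0])]), proj("scene",[a[0]+a[1]@T[1].T@(np.array([-.03,0,.01])-T[0])]))
for c in("top","scene"):
    im=manip.grab_frame(c);r=manip.cut_out(c,"ball0_center")
    print(c,[(round(d["conf"],2),np.round(d["centre"])) for d in r][:8])
    globals()[c]=im[:,:,::-1]
cv2.imwrite("pics/s7.png",np.hstack([cv2.resize(scene[180:350,230:400],(400,400),interpolation=2),cv2.resize(top[120:290,200:370],(400,400),interpolation=2)]))
```

```text
lip [ 0.6646 -0.0472  0.2589] bin frame mm [-96.9  -2.  201.9] pitch,yaw,roll [-0.263 -0.044 -0.004]
18.7 [ 0.4736 -0.0379  0.3589] [ 0.05   2.35  -0.021] [ 0.1 -0.1 -0.9] 0.0133 60.8 [-0.34 -0.62  1.87  0.23  1.13 -1.88]
[[272.93567432 204.81793046]] [[336.43402623 234.0862144 ]]
top [(0.61, array([287., 197.])), (0.48, array([276., 203.]))]
scene [(0.55, array([318., 238.]))]
```

View pics/s7.png

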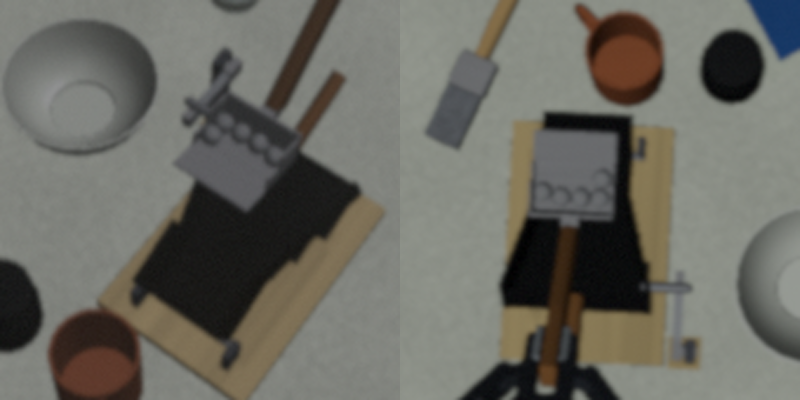

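Run:
```python
from h import *
a=scoop_now(0);a=(a[0],a[1])
Y=-.45;B=np.array([.5418,-.2709,0]);f=rz(Y)@[1,0,0]
L=lambda d,z,p:scoop_at(B+f*d+[0,0,z],Y,p,T)
plan([L(.0,.24,-.25),L(.003,.12,-.2)],rows=2,start=a)
```

```text
0.117 -0.258 -0.106 0.136 -0.004 0.138; 0.234 -0.516 -0.211 0.272 -0.008 0.277   -> [ 0.421 -0.113  0.345]
0.077 -0.285 -0.067 0.136 -0.004 0.138; 0.154 -0.569 -0.134 0.272 -0.008 0.277   -> [ 0.371 -0.188  0.342]
-
0.239 -0.001 0.282 0.000 0.048 0.000; 0.478 -0.003 0.564 0.000 0.095 0.000   -> [ 0.379 -0.192  0.232]
-
```

Call:
move_arm(deltas=".04 -.09 -.036 .046 0 .046; .1 -.21 -.086 .11 0 .112; .17 -.37 -.15 .195 -.005 .2; .234 -.516 -.211 .272 -.008 .277; .234 -.516 -.211 .272 -.008 .277")

```text
t: 19.32
tool_pos: [0.4202, -0.1151, 0.3443]
eef_rot: [0.298, 2.35, -0.118]
force: [-0.2, -0.4, -2.2]
grip_width: 0.013
finger_force: 60.8
```

Call:
move_arm(deltas=".026 -.1 -.022 .046 0 .046; .065 -.24 -.057 .11 0 .116; .11 -.41 -.096 .195 -.005 .2; .154 -.569 -.134 .272 -.008 .277; .154 -.569 -.134 .272 -.008 .277")

```text
t: 19.73
tool_pos: [0.3755, -0.1934, 0.3437]
eef_rot: [0.537, 2.315, -0.213]
force: [-0.0, -0.3, -2.9]
grip_width: 0.0133
finger_force: 60.8
```

Call:
move_arm(deltas=".08 0 .09 0 .016 0; .2 0 .23 0 .04 0; .32 0 .38 0 .064 0; .43 0 .5 0 .085 0; .478 -.003 .564 0 .095 0")

```text
t: 20.15
tool_pos: [0.3835, -0.1923, 0.2287]
eef_rot: [0.542, 2.37, -0.192]
force: [-0.4, 1.1, -3.1]
grip_width: 0.0134
finger_force: 60.7
```

Call:
move_arm(deltas="0 0 0 0 0 0; 0 0 0 0 0 0; 0 0 0 0 0 0")

```text
t: 20.4
tool_pos: [0.3854, -0.1948, 0.2384]
eef_rot: [0.539, 2.357, -0.2]
force: [0.3, -0.4, -2.2]
grip_width: 0.0133
finger_force: 60.7
```

Run:
```python
from h import *
a=scoop_now()
Y=-.45;B=np.array([.5418,-.2709,0]);f=rz(Y)@[1,0,0]
L=lambda d,z,p:scoop_at(B+f*d+[0,0,z],Y,p,T)
plan([L(.003,.085,-.05),L(.003,.072,.12),L(.005,.062,.32),L(.005,.06,.55)],rows=2,start=a)
for c in("top","scene"):
    im=manip.grab_frame(c);r=manip.cut_out(c,"ball0_center")
    print(c,[(round(d["conf"],2),np.round(d["centre"])) for d in r][:8])
```

```text
lip [ 0.5521 -0.2755  0.1276] bin frame mm [-140.6 -234.8   40.8] pitch,yaw,roll [-0.206 -0.45   0.001]
20.4 [ 0.3854 -0.1948  0.2384] [ 0.539  2.357 -0.2  ] [ 0.3 -0.4 -2.2] 0.0133 60.7 [-0.75 -0.72  2.13  0.24  1.03 -1.92]
0.006 -0.001 0.063 0.001 0.149 0.000; 0.013 -0.001 0.125 0.003 0.297 0.001   -> [ 0.395 -0.2    0.223]
-
-0.096 0.000 0.011 0.000 0.162 0.001; -0.191 0.000 0.021 0.000 0.325 0.001   -> [ 0.419 -0.211  0.236]
-
-0.134 0.000 0.005 0.000 0.191 0.001; -0.267 0.000 0.010 0.001 0.382 0.002   -> [ 0.452 -0.227  0.251]
-
-0.161 0.000 -0.023 0.000 0.220 0.001; -0.322 0.001 -0.047 0.001 0.439 0.002   -> [ 0.494 -0.247  0.268]
-
top [(0.55, array([382., 259.]))]
scene [(0.22, array([271., 338.]))]
```

Call:
move_arm(deltas="0 0 .03 0 .075 0; .006 0 .063 0 .149 0; .01 0 .094 0 .223 0; .013 0 .125 0 .297 0; .013 0 .125 0 .297 0")

```text
t: 21.02
tool_pos: [0.3957, -0.1999, 0.2221]
eef_rot: [0.574, 2.51, -0.163]
force: [-0.5, -0.4, -2.9]
grip_width: 0.0132
finger_force: 60.7
```

Call:
move_arm(deltas="-.048 0 .005 0 .081 0; -.096 0 .011 0 .162 0; -.144 0 .016 0 .244 0; -.191 0 .021 0 .325 0; -.191 0 .021 0 .325 0")

```text
t: 21.43
tool_pos: [0.4199, -0.2117, 0.2365]
eef_rot: [0.61, 2.67, -0.119]
force: [-0.5, 0.3, -0.8]
grip_width: 0.013
finger_force: 60.7
```

Call:
move_arm(deltas="0 0 0 0 0 0; 0 0 0 0 0 0; 0 0 0 0 0 0; 0 0 0 0 0 0")

```text
t: 21.77
tool_pos: [0.4173, -0.2102, 0.234]
eef_rot: [0.611, 2.673, -0.118]
force: [-0.4, -0.1, -1.8]
grip_width: 0.0132
finger_force: 60.8
```

Call:
move_arm(deltas="-.067 0 .002 0 .095 0; -.134 0 .005 0 .191 0; -.2 0 .007 0 .286 0; -.267 0 .01 0 .382 0; -.267 0 .01 0 .382 0")

```text
t: 22.18
tool_pos: [0.4538, -0.2281, 0.2495]
eef_rot: [0.654, 2.864, -0.06]
force: [0.6, -0.4, -1.6]
grip_width: 0.0133
finger_force: 60.8
```

Call:
move_arm(deltas="-.08 0 -.012 0 .11 0; -.161 0 -.023 0 .22 0; -.24 0 -.035 0 .33 0; -.322 0 -.047 0 .439 0; -.322 0 -.047 0 .439 0")

```text
t: 22.6
tool_pos: [0.495, -0.248, 0.264]
eef_rot: [-0.693, -3.041, -0.017]
force: [1.7, -0.1, -2.4]
grip_width: 0.0136
finger_force: 60.7
```

Run:
```python
from h import *
a=scoop_now()
Y=-.45;B=np.array([.5418,-.2709,0]);f=rz(Y)@[1,0,0]
L=lambda d,z,p:scoop_at(B+f*d+[0,0,z],Y,p,T)
for c in("top","scene"):
    im=manip.grab_frame(c);r=manip.cut_out(c,"ball0_center")
    print(c,[(round(d["conf"],2),np.round(d["centre"]),d["mask"].sum()) for d in r][:8],proj(c,[B+[0,0,.01]]).round())
plan([L(.0,.16,.3)],rows=2,start=a)
```

```text
lip [ 0.5475 -0.2732  0.0563] bin frame mm [-117.1 -232.7  -26.7] pitch,yaw,roll [ 0.552 -0.446  0.002]
22.6 [ 0.495 -0.248  0.264] [-0.693 -3.041 -0.017] [ 1.7 -0.1 -2.4] 0.0136 60.7 [-0.57  0.11  1.3   0.    1.75 -1.69]
top [] [[373. 241.]]
scene [(0.72, array([492., 263.]), np.int64(1062))] [[265. 225.]]
0.194 0.002 -0.271 0.002 -0.241 0.002; 0.388 0.005 -0.541 0.003 -0.482 0.004   -> [ 0.444 -0.223  0.347]
-
```

Run:
```python
from h import *
a=scoop_now(0)
Y=-.45;B=np.array([.5418,-.2709,0]);f=rz(Y)@[1,0,0]
L=lambda d,z,p:scoop_at(B+f*d+[0,0,z],Y,p,T)
l=loc(SC,SCY,[.036,0,0])
P=lambda z:scoop_at([l[0],l[1],z],SCY,0,T)
plan([L(0,.16,.4),L(0,.25,.1),P(.25),P(.12)],rows=1,start=a)
```

```text
0.238 0.003 -0.603 0.003 -0.290 0.005   -> [ 0.462 -0.232  0.357]
-
0.311 0.001 -0.409 -0.001 -0.573 -0.002   -> [ 0.413 -0.208  0.411]
-
0.316 0.729 -0.113 -0.077 -0.047 -0.149   -> [ 0.415 -0.088  0.408]
0.255 0.755 -0.090 -0.077 -0.047 -0.149   -> [0.418 0.032 0.404]
0.194 0.776 -0.065 -0.077 -0.047 -0.149   -> [0.42  0.153 0.4  ]
0.132 0.791 -0.037 -0.077 -0.047 -0.149   -> [0.423 0.273 0.396]
-
0.437 -0.004 0.749 -0.000 -0.000 -0.000   -> [0.423 0.273 0.266]
-
```

Call:
move_arm(deltas=".08 0 -.2 0 -.097 0; .16 0 -.4 0 -.19 0; .238 0 -.603 0 -.29 0; .238 0 -.603 0 -.29 0")

```text
t: 23.13
tool_pos: [0.4607, -0.2317, 0.3668]
eef_rot: [0.667, 2.923, -0.044]
force: [-0.4, 0.5, 0.9]
grip_width: 0.0133
finger_force: 60.9
```

Call:
move_arm(deltas=".08 0 -.1 0 -.143 0; .16 0 -.2 0 -.287 0; .233 0 -.306 0 -.43 0; .311 0 -.409 0 -.573 0; .311 0 -.409 0 -.573 0")

```text
t: 23.55
tool_pos: [0.41, -0.2072, 0.4164]
eef_rot: [0.604, 2.642, -0.13]
force: [0.1, -0.9, -0.6]
grip_width: 0.0132
finger_force: 60.8
```

Call:
move_arm(deltas=".08 .182 -.028 -.02 -.012 -.037; .158 .364 -.056 -.038 -.023 -.075; .24 .547 -.085 -.058 -.035 -.112; .316 .729 -.113 -.077 -.047 -.149; .316 .729 -.113 -.077 -.047 -.149")

```text
t: 23.97
tool_pos: [0.4147, -0.084, 0.4075]
eef_rot: [0.475, 2.651, -0.093]
force: [0.0, 0.1, -1.9]
grip_width: 0.014
finger_force: 60.8
```

Call:
move_arm(deltas=".064 .19 -.022 -.02 -.012 -.037; .128 .378 -.045 -.038 -.023 -.075; .19 .566 -.067 -.058 -.035 -.112; .255 .755 -.09 -.077 -.047 -.149; .255 .755 -.09 -.077 -.047 -.149")

```text
t: 24.38
tool_pos: [0.4169, 0.0361, 0.403]
eef_rot: [0.353, 2.645, -0.068]
force: [0.1, -0.4, -2.4]
grip_width: 0.0134
finger_force: 60.8
```

Call:
move_arm(deltas=".048 .194 -.016 -.02 -.012 -.037; .097 .388 -.032 -.038 -.023 -.075; .145 .582 -.05 -.058 -.035 -.112; .194 .776 -.065 -.077 -.047 -.149; .194 .776 -.065 -.077 -.047 -.149")

```text
t: 24.8
tool_pos: [0.4193, 0.1553, 0.3986]
eef_rot: [0.237, 2.632, -0.047]
force: [-1.1, -0.5, -2.6]
grip_width: 0.013
finger_force: 60.8
```

Call:
move_arm(deltas=".033 .198 -.01 -.02 -.012 -.037; .066 .395 -.018 -.038 -.023 -.075; .1 .593 -.028 -.058 -.035 -.112; .132 .791 -.037 -.077 -.047 -.149; .132 .791 -.037 -.077 -.047 -.149")

```text
t: 25.22
tool_pos: [0.4221, 0.2747, 0.3944]
eef_rot: [0.122, 2.615, -0.026]
force: [-0.8, -0.8, -3.1]
grip_width: 0.0132
finger_force: 60.9
```

Call:
move_arm(deltas=".11 0 .187 0 0 0; .22 0 .374 0 0 0; .33 0 .56 0 0 0; .437 0 .749 0 0 0; .437 0 .749 0 0 0")

```text
t: 25.63
tool_pos: [0.4179, 0.2675, 0.2538]
eef_rot: [0.128, 2.629, -0.047]
force: [-1.8, -1.1, -4.8]
grip_width: 0.0133
finger_force: 60.9
```

Run:
```python
from h import *
a=scoop_now()
l=loc(SC,SCY,[.036,0,0])
P=lambda z:scoop_at([l[0],l[1],z],SCY,0,T)
plan([P(.02),P(.003)],rows=1,start=a)
t0=cv2.imread("pics/top0.png").astype(int);t=manip.grab_frame("top")[:,:,::-1].astype(int)
d=(abs(t-t0).max(2)>25).astype(np.uint8)
n,lab,stt,cen=cv2.connectedComponentsWithStats(d)
for i in range(1,n):
    if stt[i,4]>=8: print(stt[i].tolist())
s0=cv2.imread("pics/scene0.png").astype(int);t=manip.grab_frame("scene")[:,:,::-1].astype(int)
d=(abs(t-s0).max(2)>25).astype(np.uint8);print("scene")
n,lab,stt,cen=cv2.connectedComponentsWithStats(d)
for i in range(1,n):
    if stt[i,4]>=8: print(stt[i].tolist())
```

```text
lip [0.5728 0.2495 0.1047] bin frame mm [-132.6  290.6   19.4] pitch,yaw,roll [ 0.018 -0.101 -0.013]
25.63 [0.4179 0.2675 0.2538] [ 0.128  2.629 -0.047] [-1.8 -1.1 -4.8] 0.0133 60.9 [ 0.68 -0.27  1.76 -0.37  1.3  -0.76]
0.261 0.044 0.522 -0.023 -0.034 0.011   -> [0.423 0.273 0.166]
-
0.057 -0.000 0.098 0.000 0.000 -0.000   -> [0.423 0.273 0.149]
-
[260, 167, 40, 17, 546]
[259, 186, 2, 6, 10]
[242, 199, 74, 95, 1229]
[296, 206, 11, 33, 139]
[268, 211, 9, 8, 57]
[282, 216, 9, 9, 56]
[0, 227, 156, 253, 18000]
[146, 226, 27, 32, 251]
[271, 229, 9, 8, 55]
[367, 229, 19, 17, 178]
[139, 237, 5, 16, 41]
[259, 241, 9, 8, 55]
[287, 240, 9, 9, 56]
[304, 240, 20, 11, 74]
[157, 246, 5, 15, 48]
[320, 252, 4, 5, 13]
[0, 392, 5, 6, 26]
[0, 410, 6, 6, 32]
[257, 432, 20, 9, 93]
[243, 443, 31, 32, 430]
[275, 448, 6, 5, 17]
[294, 451, 6, 6, 10]
[291, 460, 18, 20, 198]
[278, 468, 15, 12, 91]
[225, 477, 4, 3, 8]
scene
[499, 0, 41, 73, 748]
[480, 0, 160, 338, 15097]
[520, 66, 6, 6, 25]
[428, 76, 30, 22, 288]
[527, 78, 6, 14, 47]
[463, 91, 7, 11, 29]
[446, 122, 8, 7, 29]
[308, 210, 78, 107, 1511]
[251, 218, 16, 18, 170]
[308, 221, 7, 6, 25]
[333, 253, 7, 7, 40]
[358, 268, 7, 7, 40]
[340, 270, 7, 8, 40]
[286, 273, 39, 51, 213]
[324, 274, 7, 8, 40]
[333, 286, 8, 8, 44]
[454, 294, 35, 31, 463]
[475, 310, 15, 18, 118]
[458, 321, 30, 23, 193]
[441, 328, 43, 40, 918]
```

Call:
move_arm(deltas="0 0 0 0 0 0; 0 0 0 0 0 0; 0 0 0 0 0 0")

```text
t: 25.98
tool_pos: [0.4238, 0.2731, 0.2713]
eef_rot: [0.131, 2.605, -0.022]
force: [0.8, -1.0, -1.9]
grip_width: 0.0131
finger_force: 60.9
```

Run:
```python
from h import *
a=scoop_now()
l=loc(SC,SCY,[.036,0,0])
P=lambda z:scoop_at([l[0],l[1],z],SCY,0,T)
plan([P(.02),P(.006)],rows=1,start=a)
```

```text
lip [0.5825 0.2579 0.1258] bin frame mm [-132.3  299.4   42.4] pitch,yaw,roll [-0.005 -0.098  0.006]
25.98 [0.4238 0.2731 0.2713] [ 0.131  2.605 -0.022] [ 0.8 -1.  -1.9] 0.0131 60.9 [ 0.68 -0.28  1.73 -0.37  1.3  -0.76]
0.363 -0.009 0.599 0.011 0.010 -0.003   -> [0.423 0.273 0.166]
-
0.047 -0.000 0.081 0.000 0.000 -0.000   -> [0.423 0.273 0.152]
-
```

Call:
move_arm(deltas=".1 0 .15 0 0 0; .18 0 .3 0 0 0; .27 0 .45 0 0 0; .363 -.005 .599 .005 .005 0; .363 -.005 .599 .005 .005 0")

```text
t: 26.4
tool_pos: [0.4182, 0.2707, 0.1566]
eef_rot: [0.129, 2.621, -0.039]
force: [-2.1, -0.7, -4.2]
grip_width: 0.0133
finger_force: 60.9
```

Call:
move_arm(deltas=".02 0 .04 0 0 0; .047 0 .081 0 0 0; .047 0 .081 0 0 0; .047 0 .081 0 0 0; .047 0 .081 0 0 0")

```text
t: 26.82
tool_pos: [0.4218, 0.2732, 0.1502]
eef_rot: [0.13, 2.61, -0.027]
force: [-1.1, 0.8, 0.0]
grip_width: 0.0136
finger_force: 61.2
```

Run:
```python
from h import *
a=scoop_now()
l=loc(SC,SCY,[.036,0,0])
P=lambda z:scoop_at([l[0],l[1],z],SCY,0,T)
plan([P(0)],rows=1,start=a)
```

```text
lip [0.5797 0.2574 0.004 ] bin frame mm [-87.4 298.8 -70.8] pitch,yaw,roll [-0.001 -0.099  0.002]
26.82 [0.4218 0.2732 0.1502] [ 0.13   2.61  -0.027] [-1.1  0.8  0. ] 0.0136 61.2 [ 0.68 -0.21  1.92 -0.41  1.07 -0.66]
0.008 -0.002 0.025 0.004 0.002 0.000   -> [0.423 0.273 0.146]
-
```

Call:
move_arm(deltas=".007 0 .0115 0 0 0; .007 0 .0115 0 0 0; .007 0 .0115 0 0 0; .007 0 .0115 0 0 0")

```text
t: 27.15
tool_pos: [0.422, 0.2735, 0.1488]
eef_rot: [0.129, 2.608, -0.026]
force: [-2.3, 1.4, 5.0]
grip_width: 0.0133
finger_force: 62.0
```

Call:
move_arm(deltas=".005 0 .009 0 0 0; .005 0 .009 0 0 0; .005 0 .009 0 0 0; .005 0 .009 0 0 0")

```text
t: 27.48
tool_pos: [0.4223, 0.2737, 0.1479]
eef_rot: [0.129, 2.607, -0.026]
force: [-3.9, 1.5, 6.9]
grip_width: 0.0132
finger_force: 62.2
```

Run:
```python
from h import *
a=scoop_now()
```

```text
lip [0.5807 0.2581 0.0022] bin frame mm [-85.8 299.6 -72.1] pitch,yaw,roll [-0.004 -0.098  0.003]
27.48 [0.4223 0.2737 0.1479] [ 0.129  2.607 -0.026] [-3.9  1.5  6.9] 0.0132 62.2 [ 0.68 -0.21  1.93 -0.42  1.06 -0.65]
```

Resting on the table under about 8 N; release and back off along the handle.

Call:
move_arm(deltas="0 0 0 0 0 0; 0 0 0 0 0 0; 0 0 0 0 0 0; 0 0 0 0 0 0; 0 0 0 0 0 0", hand=1)

```text
t: 27.9
tool_pos: [0.4204, 0.2721, 0.1436]
eef_rot: [0.13, 2.614, -0.032]
force: [0.8, 0.1, -0.0]
grip_width: 0.0732
finger_force: 0.0
```

Call:
move_arm(deltas="0 0 0 0 0 0; 0 0 0 0 0 0; 0 0 -.1 0 0 0; 0 0 -.2 0 0 0; 0 0 -.3 0 0 0")

```text
t: 28.32
tool_pos: [0.3978, 0.2742, 0.1831]
eef_rot: [0.13, 2.614, -0.032]
force: [-0.4, -0.1, 0.0]
grip_width: 0.0851
finger_force: 0.0
```

Call:
move_arm(deltas="0 0 -.2 0 0 0; 0 0 -.4 0 0 0; 0 0 -.6 0 0 0; 0 0 -.6 0 0 0")

```text
t: 28.65
tool_pos: [0.3535, 0.2807, 0.2684]
eef_rot: [0.13, 2.605, -0.018]
force: [1.0, 1.2, 1.6]
grip_width: 0.0852
finger_force: 0.0
```

Run:
```python
import h
from h import *
report()
G={}
for c in("top","scene"):
    im=manip.grab_frame(c)[:,:,::-1].astype(int);r=manip.cut_out(c,"scoop");G[c]=np.array(r[0]["mask"])
    print(c,r[0]["conf"],fit({c:G[c]},SCOOP,[.5445,.26,-.1]))
    d=(abs(im-cv2.imread(f"pics/{c}0.png").astype(int)).max(2)>25).astype(np.uint8)
    n,lab,stt,cen=cv2.connectedComponentsWithStats(d)
    print([stt[i].tolist() for i in range(1,n) if stt[i,4]>=15])
```

```text
28.65 [0.3535 0.2807 0.2684] [ 0.13   2.605 -0.018] [1.  1.2 1.6] 0.0852 0.0 [ 0.82 -0.37  1.81 -0.42  1.37 -0.63]
top 0.71 (array([ 0.53914406,  0.26353626, -0.08842089]), np.float64(0.8734667527437057))
[[260, 167, 40, 17, 549], [242, 199, 74, 95, 1223], [296, 206, 11, 33, 136], [268, 211, 9, 8, 57], [282, 216, 9, 8, 55], [272, 229, 8, 8, 55], [367, 229, 19, 17, 178], [259, 241, 9, 8, 55], [287, 240, 9, 8, 55], [306, 240, 18, 5, 57], [304, 243, 4, 8, 18], [0, 322, 144, 158, 11116], [51, 333, 14, 30, 259], [0, 392, 27, 29, 603], [257, 432, 13, 6, 58], [255, 444, 8, 16, 85], [244, 451, 9, 6, 34], [293, 460, 13, 20, 148], [285, 471, 8, 9, 40]]
scene 0.96 (array([ 0.54169431,  0.26241043, -0.09694116]), np.float64(0.9604333490343853))
[[518, 0, 21, 36, 283], [528, 11, 112, 226, 8855], [573, 30, 17, 30, 213], [499, 44, 17, 27, 173], [514, 62, 8, 5, 24], [493, 66, 79, 52, 983], [527, 76, 5, 9, 26], [427, 78, 30, 23, 218], [448, 124, 7, 6, 20], [308, 210, 78, 106, 1510], [251, 218, 16, 18, 171], [308, 221, 7, 6, 25], [333, 253, 7, 7, 37], [359, 268, 6, 7, 38], [340, 270, 8, 7, 38], [286, 273, 39, 51, 213], [323, 274, 8, 8, 40], [333, 286, 8, 8, 43]]
```

```bash
python3 -c "
from station import manip
print(manip.hand_in())"
```

```text
the job is handed in; nothing more can be done
None
```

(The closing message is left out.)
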